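# Reload the carousel of a sample reader

## Task

Take the reader's carousel out of lock by pulling its locking bolt outwards, then turn the carousel by its black handle, click by click, until the tray has come from under the clear hood to the open loading side. Take the dark metal reference block out of the tray and stand it in the shallow grey dish, and stand every red-capped sample pot that is on the white bench mat upright in the tray; then turn the carousel back so that the loaded tray is under the hood again and push the locking bolt fully home. Leave the glass beakers and the paper pipette pack where they are.

Things in the scene. Friction and masses are not known exactly. Their poses are not given: they have to be found in the camera images.
- reader: fixed reader, round white base; origin on the work surface on the carousel's axis. Its x points to the hood: clear roof over x = 70 to 155, y = -100 to 100 mm, underside 125 mm above the work surface (with the black sensor on it, 143 mm to the top), clear wall between two white posts at x = 178 mm. The uncovered loading side, near the robot, is 120 degrees counterclockwise (from above) from the hood
- carousel (a joint): turn (rad) of the carousel, a 300 mm aluminium disc, top 50 mm above the work surface. 0 = tray under the hood, as at the start; grows counterclockwise (from above) to 2.094 = tray at the loading side; stops 0.06 beyond each end. Detents pull it to 0, 1.047 and 2.094 (60 degrees a click), up to 0.25 N m to overcome. Locked (under 0.04 rad of play) while the bolt is in its rim
- tray (a point): centre of the tray's floor, on the disc's top, 95 mm from the carousel's axis; z up, x radially outwards from that axis, y along the tray. The tray is a rectangle inside grey lips 6 mm high and 4 mm thick: inside 50 mm (x) by 170 mm (y). It turns with the carousel
- handle (a point): centre of the carousel's black bar handle, on the carousel's axis 105 mm above the work surface: a bar 54 mm long, 16 mm thick and 26 mm tall on a column of 24 mm diameter. The bar is long along this point's y axis, and 16 mm thick along its x axis, which points to the tray; it turns with the carousel
- bolt (a joint): slide (m) of the locking bolt: 0 = fully home in a notch of the carousel's rim, 0.03 = fully pulled out, radially away from the carousel's axis; the carousel is free beyond 0.017. About 1.5 N of friction; it stays where it is left. It goes home only with the carousel resting in a detent
- bolt_grip (a point): on the bolt's upright black finger peg (14 mm diameter, top 105 mm above the work surface), 17 mm below its top. Its x axis points outwards along the slide, the way that frees the carousel. The bar it stands on lies 43 mm above the work surface on a white bracket; bolt home, the peg is 215 mm from the carousel's axis
- pot1_mid (a point): centre (half-way up) of a sample pot, an upright white cylinder 52 mm tall with a red cap: 30 mm diameter, the cap (upper 14 mm) 32 mm; 45 g; at the start on the bench mat. Two to four of the four pots are present (all alike)
- pot2_mid (a point): centre (half-way up) of a sample pot, an upright white cylinder 52 mm tall with a red cap: 30 mm diameter, the cap (upper 14 mm) 32 mm; 45 g; at the start on the bench mat. Two to four of the four pots are present (all alike)
- pot3_mid (a point): centre (half-way up) of a sample pot, an upright white cylinder 52 mm tall with a red cap: 30 mm diameter, the cap (upper 14 mm) 32 mm; 45 g; at the start on the bench mat. Two to four of the four pots are present (all alike)
- pot4_mid (a point): centre (half-way up) of a sample pot, an upright white cylinder 52 mm tall with a red cap: 30 mm diameter, the cap (upper 14 mm) 32 mm; 45 g; at the start on the bench mat. Two to four of the four pots are present (all alike)
- block_mid (a point): centre (half-way up) of the reference block, a plain upright dark metal cylinder of 36 mm diameter, 44 mm tall, 120 g; at the start it stands in the tray under the hood
- dish: fixed shallow grey dish, outside 120 by 120 mm, 18 mm high, walls and floor about 4 mm; origin at the centre of its underside, on the work surface
- pad: fixed thin white bench mat, 200 by 200 mm, 3 mm thick, on which the pots stand at the start; origin at the centre of its underside
- beaker_big: empty glass beaker, 90 mm diameter, 115 mm tall; to be left alone
- beaker_small: empty glass beaker, 66 mm diameter, 85 mm tall; to be left alone
- pipette_pack: flat paper-wrapped pack, 220 by 50 by 14 mm; to be left alone
There are look-alikes about, which are no part of the job. What is shaped like the part that bears pot4_mid but turquoise or yellow is not meant.

How it is judged:
By the outcome, as a careful person would: the job done as asked, in the order asked, and still so for the second after the job is handed in, with the robot touching nothing.
Of pot1, pot2, pot3, pot4 only 2 to 4 are there at a start; the rules pass over those that are not, and their reading is None.
At some moment in a run one of pot1, pot2, pot3, pot4, block may be knocked a few centimetres aside while the robot is not near it.
It also fails if it takes over 210 s, if anything falls off the work surface, if the arm or the gripper's body presses on something with over 40 N, if the wrist force passes 120 N, or if a joint passes its speed limit or range.

## Robot

A 6-joint arm with a two-finger parallel gripper is mounted at the origin on the work surface. World frame = base frame: x ahead of the robot, y to its left, z up, the work surface at z = 0. Lengths are in m, angles in rad, forces in N, time in s.
With the tool pointing down it reaches from about 0.35 to 0.975 m from the base axis. Payload 4.9 kg.
Tool frame: the origin (TCP) lies on the mounting face of the last link; the fingertips stand 173 mm ahead of it and the grasp point (between the pads) lies 155 mm ahead of it; z points along the fingers, y is the direction in which the jaws open and shut (so a half turn about z gives the same grasp; the last joint's range is limited). The gripper opens to 85 mm and grips with 20 to 120 N. Pads are 22 mm wide; open, the fingers measure 114 mm over their backs; the gripper's body (76 mm by 85 mm) begins 54 mm behind the grasp point. The pads swing forward as they close: fully open they stand 13 mm farther back than shut.
Start: joints at [1.207, 0.053, 1.613, -0, 1.476, -0.119], TCP at [0.151, 0.606, 0.405] pointing down, gripper open.
Joint ranges: [-3.01, 3.01], [-1.01, 2.22], [0.06, 2.58], [-1.02, 4.17], [0.09, 2.62], [-3.14, 3.14]. Speed limits (rad/s): [2.57, 2.57, 3.14, 3.14, 3.14, 3.14].

## Interface

Orientations are given as a unit quaternion [w, x, y, z].
In Python, from plant import manip gives the robot as it stands.
- The arm moves only by the tool play_rows, never from a script. Its argument "increments" is a list of rows, each an object with "offset": the shift along the tool's x, y, z in mm, a list of three; "twist": the turn about the tool's z in rad; "grip": the opening, from 0 (shut) to 1 (fully open). In form: [{"offset": [dx, dy, dz], "twist": twist, "grip": grip}, ...]. A call has 1 to 5 rows; each row is the pose to reach, as a shift and turn from the pose commanded when the call began, along the tool's axes at that moment; what a row does not reach only later rows make up. A row lasts 1/12 s, in which the tool goes at most 41.7 mm and 7.16 degrees, less where a joint would pass 70% of its speed; a pose out of reach is approached as far as the arm can. A call with a gripper value outside its range is refused whole. The fingers move at their own pace and stop on an object; the grip force is fixed at half the most. Time passes only in rows, so rows that repeat a pose let the fingers close. It gives the time, the measured TCP pose, the force and the opening at its end, in the units of the state.
- manip.state(): the state, without advancing time (a new reading comes with each control period).
- manip.grab_frame(name): name is "scene" or "top"; returns the picture (480x640x3 uint8, blue, green, red); there is no depth.
- manip.get_calibration(name): a dict with "fx", "fy", "cx", "cy" (pixels), "T" (4x4, takes a point from camera to world coordinates). Camera axes: x right, y down, z forward; pixel columns grow to the right and rows downward; lengths in m; the calibration is good to about 2 mm. A picture is of the moment at which its call begins. get_calibration takes no time and is no camera call.
- manip.job_done(): hands the job in, once; it reports no verdict.
Trained networks look in the newest picture that a camera, given by its name, has taken for a name from the list of things; names that differ only in an ending like _2 or _b are one class to them, and where a whole thing is asked for, a point or a joint stands for the part that bears it (a point fixed in the world has none). Each returns a list of dicts, best first, with "p" (0 to 1); they miss things now and then, are a little off and sometimes report something else, mostly with a low value. They report only what shows in the picture. A call takes as long as a camera call. They do not tell look-alikes from the thing itself.
- manip.boxes_of(query, camera): "xyz" ([x, y, z] in m, in the coordinates of the camera as it stood for that picture, good to about 4 mm: the middle of the surface that is visible of it).
- manip.tip_of(query, camera): "xyz" ([x, y, z] in m, in the coordinates of the camera as it stood for that picture, good to about 4 mm: a listed point, or the origin of a listed thing).
The state is a dict: "time": time; "joint_pos": joint angles; "joint_vel": joint speeds; "joint_efforts": joint torques, N m; "tool_pos": TCP position; "tool_rot": TCP orientation; "contact_force": force on the tool from outside, world axes, zero at the start; "ft_torque": the same for the moment, N m; "gripper_width": opening from 0.0 (shut) to 1.0 (fully open).
Only numpy, scipy, OpenCV 4.12 (cv2) and the standard library are available. Lean on these libraries where they do the work, as an engineer would, in place of code of your own. Each camera call takes 0.05 s, during which the arm holds its last target. There are 200 camera calls.

## Working session

There is one attempt and no reset: what is moved stays moved. The work goes in short steps, Python scripts to look and compute and a tool call to move; the robot and the scene stay as the last step left them, time stands still between calls to the robot, and variables do not carry over. Pictures are saved under pics/ and viewed, about 12 in all and at most 16, crops included, and the job is handed in when it is done.

Besides the shell and the picture viewer there is one more tool, called after ">>>" by a JSON object that holds its "fn" and its "kwargs". play_rows: Moves the arm, as the interface text tells. Its arguments: {"type":"object","properties":{"increments":{"type":"array"}},"required":["increments"]}

```bash
mkdir -p pics; ls; cat > h.py <<'E'
import numpy as np, cv2
from plant import manip
from scipy.spatial.transform import Rotation as R
def cal(n):
    c=manip.get_calibration(n); return c, np.array(c["T"])
def w(n,p):
    c,T=cal(n); return (T@np.append(p,1))[:3]
def pix(n,p):
    c,T=cal(n); q=np.linalg.inv(T)@np.append(p,1); return np.array([c["fx"]*q[0]/q[2]+c["cx"],c["fy"]*q[1]/q[2]+c["cy"]])
def ray(n,u,v,z):
    c,T=cal(n); d=T[:3,:3]@np.array([(u-c["cx"])/c["fx"],(v-c["cy"])/c["fy"],1]); o=T[:3,3]; return o+d*(z-o[2])/d[2]
def find(q,n,f="tip_of",k=5):
    for r in getattr(manip,f)(q,n)[:k]: 
        p=w(n,r["xyz"]); print(q,n,f,round(r["p"],2),np.round(p,3),np.round(pix(n,p)))
def st():
    s=manip.state(); print({k:np.round(s[k],3).tolist() for k in ("time","joint_pos","tool_pos","tool_rot","contact_force","gripper_width")}); return s
E
python3 - <<'E'
from h import *
s=st()
print(R.from_quat(np.roll(s["tool_rot"],-1)).as_matrix().round(3))
for n in("scene","top"):
    cv2.imwrite(f"pics/{n}0.png",manip.grab_frame(n)); print(n,cal(n)[1].round(3).tolist())
for q in "reader tray handle bolt_grip pot1_mid block_mid dish pad beaker_big beaker_small pipette_pack".split():
    for n in("scene","top"): find(q,n,k=6 if 'pot' in q else 2)
E
```

```text
pics
{'time': 0.0, 'joint_pos': [1.207, 0.053, 1.614, 0.0, 1.476, -0.119], 'tool_pos': [0.151, 0.606, 0.403], 'tool_rot': [-0.0, 0.122, 0.993, -0.001], 'contact_force': [0.37, -0.23, -0.255], 'gripper_width': 1.0}
[[-0.97   0.242 -0.001]
 [ 0.242  0.97  -0.002]
 [ 0.    -0.002 -1.   ]]
scene [[-0.831, 0.359, -0.425, 1.219], [0.556, 0.537, -0.635, 1.079], [0.0, -0.764, -0.646, 1.19], [0.0, 0.0, 0.0, 1.0]]
top [[0.014, -0.991, 0.134, 0.343], [-1.0, -0.015, -0.004, 0.001], [0.006, -0.134, -0.991, 1.532], [0.0, 0.0, 0.0, 1.0]]
reader scene tip_of 0.57 [ 0.585 -0.076  0.001] [280. 265.]
reader scene tip_of 0.47 [ 0.588 -0.082  0.107] [277. 236.]
reader top tip_of 0.72 [ 0.59  -0.08   0.002] [335. 222.]
reader top tip_of 0.66 [ 0.381 -0.253  0.003] [391. 290.]
tray scene tip_of 0.81 [0.628 0.004 0.047] [281. 275.]
tray top tip_of 0.92 [0.628 0.    0.049] [310. 207.]
handle scene tip_of 0.8 [ 0.589 -0.079  0.107] [277. 237.]
handle top tip_of 0.88 [ 0.59  -0.084  0.11 ] [338. 216.]
bolt_grip scene tip_of 0.71 [ 0.602 -0.296  0.086] [236. 206.]
bolt_grip scene tip_of 0.37 [0.415 0.277 0.034]
[... 508 characters left out ...]
3 [ 0.601 -0.304  0.087] [412. 215.]
pad scene tip_of 0.94 [0.468 0.308 0.004] [396. 332.]
pad scene tip_of 0.17 [ 0.377 -0.253  0.002] [308. 210.]
pad top tip_of 0.62 [0.466 0.306 0.001] [211. 260.]
beaker_big scene tip_of 0.61 [0.699 0.283 0.003] [316. 365.]
beaker_big top tip_of 0.9 [0.701 0.28  0.003] [222. 185.]
beaker_big top tip_of 0.15 [0.432 0.356 0.026] [192. 269.]
beaker_small scene tip_of 0.68 [ 0.637  0.398 -0.   ] [365. 387.]
beaker_small scene tip_of 0.66 [0.415 0.277 0.031] [406. 308.]
beaker_small top tip_of 0.86 [ 0.642  0.395 -0.003] [185. 204.]
pipette_pack scene tip_of 0.72 [ 0.636 -0.455  0.004] [206. 205.]
pipette_pack top tip_of 0.72 [ 0.641 -0.452 -0.004] [452. 208.]
```

View pics/scene0.png

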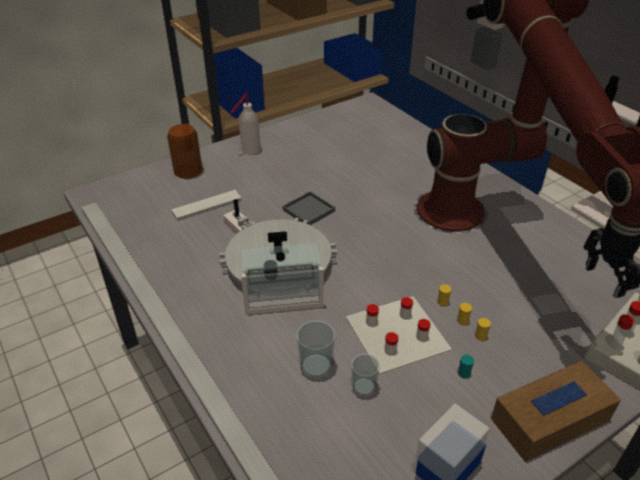

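View pics/top0.png

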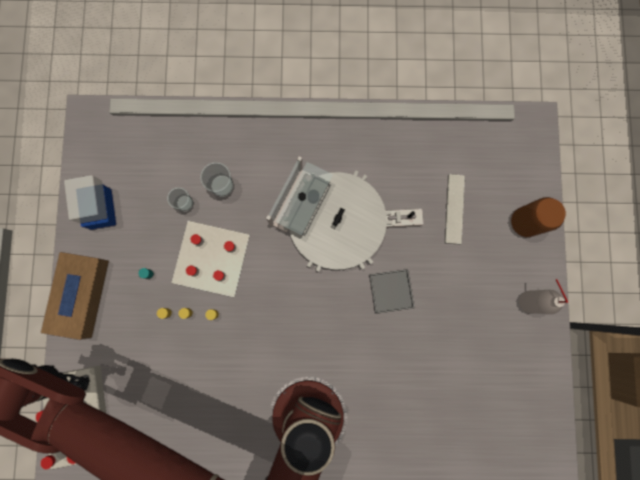

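The pots meant are the four red-capped ones on the white mat, at top pixels (196,239), (230,246), (192,271) and (219,276). The yellow pots at (163–211,314), the turquoise one at (145,273) and the red caps on the separate tray at lower left are look-alikes. The dark block shows under the hood at scene (270,269). Next I'll measure more finely and confirm this in one crop.

```bash
cat >> h.py <<'E'
def yaw_of(s):
    M=R.from_quat(np.roll(s["tool_rot"],-1)).as_matrix(); return np.arctan2(M[1,1],M[0,1]),M
def plan(gp,yaw,n=None,off=0.155):
    "calls (offset mm in tool axes, twist rad) to bring the grasp point to gp with jaws along yaw(deg)"
    s=manip.state(); y0,M=yaw_of(s); p0=np.array(s["tool_pos"]); p1=np.array(gp)+[0,0,off]
    dy=(np.radians(yaw)-y0+np.pi)%(2*np.pi)-np.pi
    q6=s["joint_pos"][5]
    D=p1-p0; n=n or int(max(np.ceil(np.linalg.norm(D)/.2),np.ceil(abs(dy)/.6),1))
    print("from",(p0-[0,0,off]).round(4),"yaw",np.degrees(y0).round(1),"dyaw",np.degrees(dy).round(1),"q6",round(q6,2),"n",n)
    for i in range(n):
        a=y0+dy*i/n; ya=np.array([np.cos(a),np.sin(a),0]); za=np.array([0,0,-1]); xa=np.cross(ya,za)
        d=D/n*1000; print(i,[round(float(d@v),1) for v in (xa,ya,za)],"twist",round(-dy/n,3))
def caps(n="top",z=0.055,roi=None):
    im=manip.grab_frame(n); b,g,r=[im[...,i].astype(int) for i in range(3)]
    m=((r>110)&(g<70)&(b<70)).astype(np.uint8)
    k,_,stt,c=cv2.connectedComponentsWithStats(m)
    for i in range(1,k):
        if stt[i,4]>15: print("red",n,c[i].round(1),stt[i,4],ray(n,*c[i],z).round(3))
    return im
E
python3 - <<'E'
from h import *
im=caps("top",.05); caps("scene",.05)
for n,c in (("top",(330,215)),("top",(408,215)),("scene",(277,237)),("scene",(236,206))):
    pass
s=manip.grab_frame("scene")
a=cv2.resize(s[285:365,335:500],None,fx=4,fy=4,interpolation=2); b=cv2.resize(s[190:270,215:300],(340,320),interpolation=2)
t=cv2.resize(im[165:285,260:440],None,fx=4,fy=4,interpolation=2)[:280*2-80]
cv2.imwrite("pics/a.png",np.hstack([a,np.zeros((320,10,3),np.uint8)])[:, :670]); cv2.imwrite("pics/t.png",t)
for q in("handle","bolt_grip","tray","reader"): find(q,"scene",k=1);find(q,"top",k=1)
plan((.602,-.298,.16),-86)
E
```

```text
red top [548.8 214.1] 247 [ 0.616 -0.731  0.05 ]
red top [195.7 239.1] 66 [0.523 0.344 0.05 ]
red top [229.1 246. ] 64 [0.503 0.242 0.05 ]
red top [191.1 270.2] 65 [0.429 0.353 0.05 ]
red top [218.5 275.2] 67 [0.415 0.271 0.05 ]
red top [562.3 292.2] 35 [ 0.379 -0.759  0.05 ]
red top [ 38.8 415.3] 35 [0.005 0.772 0.05 ]
red top [ 46.4 462.3] 112 [-0.123  0.739  0.05 ]
red top [ 69.9 460.2] 19 [-0.117  0.672  0.05 ]
red scene [406.3 301.2] 80 [0.41  0.271 0.05 ]
red scene [635.8 305.1] 65 [-0.071  0.61   0.05 ]
red scene [372.1 308.1] 84 [0.499 0.242 0.05 ]
red scene [632.  318.8] 20 [-0.021  0.634  0.05 ]
red scene [423.9 323.3] 84 [0.424 0.355 0.05 ]
red scene [391.6 337. ] 91 [0.519 0.345 0.05 ]
handle scene tip_of 0.71 [ 0.587 -0.076  0.107] [278. 237.]
handle top tip_of 0.71 [ 0.588 -0.086  0.11 ] [339. 217.]
bolt_grip scene tip_of 0.67 [ 0.599 -0.298  0.086] [237. 205.]
bolt_grip top tip_of 0.56 [ 0.603 -0.303  0.089] [412. 214.]
tray scene tip_of 0.63 [0.626 0.006 0.046] [282. 275.]
tray top tip_of 0.74 [0.631 0.002 0.05 ] [309. 206.]
reader scene tip_of 0.55 [ 0.585 -0.077  0.   ] [280. 265.]
reader top tip_of 0.9 [ 0.591 -0.081 -0.001] [335. 222.]
from [0.1515 0.6064 0.2497] yaw 76.0 dyaw -162.0 q6 -0.12 n 6
0 [-109.4, -128.0, 15.0] twist 0.471
1 [-155.6, -64.4, 15.0] twist 0.471
2 [-167.9, 13.2, 15.0] twist 0.471
3 [-143.6, 88.0, 15.0] twist 0.471
4 [-88.0, 143.6, 15.0] twist 0.471
5 [-13.3, 167.9, 15.0] twist 0.471
```

View pics/a.png

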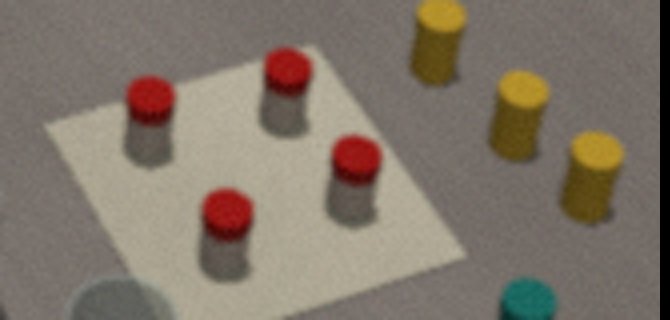

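View pics/t.png

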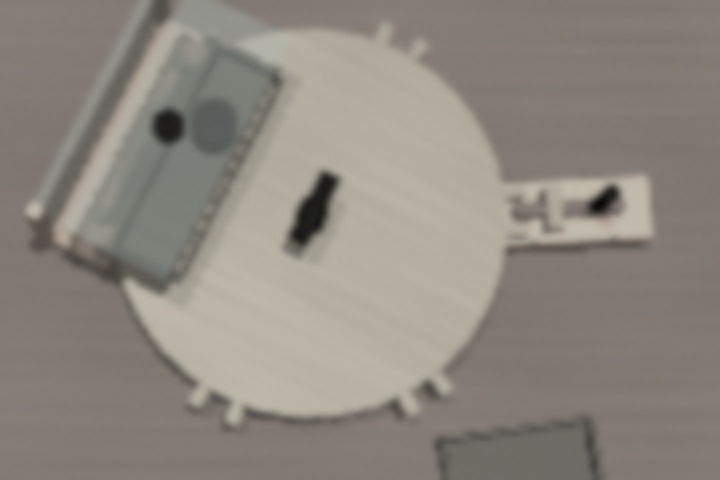

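The crop confirms it: four red-capped pots on the mat and the dark block under the hood at top pixel (313,196). The bolt peg is at top pixel (411,214). Moving to the bolt.

>>> {"fn": "play_rows", "kwargs": {"increments": [{"offset": [-109.4, -128, 15], "twist": 0.471, "grip": 1}, {"offset": [-109.4, -128, 15], "twist": 0.471, "grip": 1}, {"offset": [-109.4, -128, 15], "twist": 0.471, "grip": 1}, {"offset": [-109.4, -128, 15], "twist": 0.471, "grip": 1}, {"offset": [-109.4, -128, 15], "twist": 0.471, "grip": 1}]}}

```text
time: 2.17
tool_pos: [0.2282, 0.4514, 0.388]
tool_rot: [0.001, 0.354, 0.935, -0.002]
contact_force: [0.8, -0.0, -0.3]
gripper_width: 1.001
```

>>> {"fn": "play_rows", "kwargs": {"increments": [{"offset": [-155.6, -64.4, 15], "twist": 0.471, "grip": 1}, {"offset": [-155.6, -64.4, 15], "twist": 0.471, "grip": 1}, {"offset": [-155.6, -64.4, 15], "twist": 0.471, "grip": 1}, {"offset": [-155.6, -64.4, 15], "twist": 0.471, "grip": 1}, {"offset": [-155.6, -64.4, 15], "twist": 0.471, "grip": 1}]}}

```text
time: 2.58
tool_pos: [0.3037, 0.3008, 0.3741]
tool_rot: [0.001, 0.563, 0.826, -0.001]
contact_force: [0.4, -0.7, 1.1]
gripper_width: 0.999
```

>>> {"fn": "play_rows", "kwargs": {"increments": [{"offset": [-167.9, 13.2, 15], "twist": 0.471, "grip": 1}, {"offset": [-167.9, 13.2, 15], "twist": 0.471, "grip": 1}, {"offset": [-167.9, 13.2, 15], "twist": 0.471, "grip": 1}, {"offset": [-167.9, 13.2, 15], "twist": 0.471, "grip": 1}, {"offset": [-167.9, 13.2, 15], "twist": 0.471, "grip": 1}]}}

```text
time: 3.0
tool_pos: [0.3788, 0.1497, 0.3595]
tool_rot: [0.001, 0.741, 0.672, -0.0]
contact_force: [0.3, 0.8, 0.4]
gripper_width: 1.0
```

>>> {"fn": "play_rows", "kwargs": {"increments": [{"offset": [-143.6, 88, 15], "twist": 0.471, "grip": 0.6}, {"offset": [-143.6, 88, 15], "twist": 0.471, "grip": 0.6}, {"offset": [-143.6, 88, 15], "twist": 0.471, "grip": 0.6}, {"offset": [-143.6, 88, 15], "twist": 0.471, "grip": 0.6}, {"offset": [-143.6, 88, 15], "twist": 0.471, "grip": 0.6}]}}

```text
time: 3.42
tool_pos: [0.4539, -0.0006, 0.3446]
tool_rot: [0.001, 0.876, 0.482, -0.0]
contact_force: [0.4, -0.1, 0.7]
gripper_width: 0.6
```

>>> {"fn": "play_rows", "kwargs": {"increments": [{"offset": [-88, 143.6, 15], "twist": 0.471, "grip": 0.6}, {"offset": [-88, 143.6, 15], "twist": 0.471, "grip": 0.6}, {"offset": [-88, 143.6, 15], "twist": 0.471, "grip": 0.6}, {"offset": [-88, 143.6, 15], "twist": 0.471, "grip": 0.6}, {"offset": [-88, 143.6, 15], "twist": 0.471, "grip": 0.6}]}}

```text
time: 3.83
tool_pos: [0.5294, -0.1512, 0.3289]
tool_rot: [0.001, 0.964, 0.265, -0.0]
contact_force: [-0.8, -0.5, 0.9]
gripper_width: 0.596
```

```bash
python3 - <<'E'
from h import *
plan((.6015,-.299,.16),-86.5)
E
```

```text
from [ 0.5294 -0.1512  0.1739] yaw -59.3 dyaw -27.2 q6 0.62 n 1
0 [-13.5, 163.9, 13.9] twist 0.475
```

>>> {"fn": "play_rows", "kwargs": {"increments": [{"offset": [-13.5, 163.9, 14], "twist": 0.475, "grip": 0.6}, {"offset": [-13.5, 163.9, 14], "twist": 0.475, "grip": 0.6}, {"offset": [-13.5, 163.9, 14], "twist": 0.475, "grip": 0.6}, {"offset": [-13.5, 163.9, 14], "twist": 0.475, "grip": 0.6}, {"offset": [-13.5, 163.9, 14], "twist": 0.475, "grip": 0.6}]}}

```text
time: 4.25
tool_pos: [0.6021, -0.2988, 0.3136]
tool_rot: [0.001, 1.0, 0.031, -0.0]
contact_force: [-0.7, 0.9, -0.4]
gripper_width: 0.599
```

>>> {"fn": "play_rows", "kwargs": {"increments": [{"offset": [0, 0, 20], "twist": 0, "grip": 0.6}, {"offset": [0, 0, 38], "twist": 0, "grip": 0.6}, {"offset": [0, 0, 55], "twist": 0, "grip": 0.6}, {"offset": [0, 0, 70], "twist": 0, "grip": 0.6}, {"offset": [0, 0, 70], "twist": 0, "grip": 0.6}]}}

```text
time: 4.67
tool_pos: [0.5994, -0.2927, 0.2413]
tool_rot: [-0.002, 0.999, 0.034, -0.003]
contact_force: [-0.5, -0.3, -0.7]
gripper_width: 0.598
```

```bash
python3 - <<'E'
from h import *
plan((.6015,-.299,.088),-86.5)
a=manip.grab_frame("scene"); b=manip.grab_frame("top")
cv2.imwrite("pics/b.png",np.hstack([cv2.resize(a[120:260,180:320],(400,400)),cv2.resize(b[150:290,330:470],(400,400))]))
E
```

```text
from [ 0.5994 -0.2927  0.0863] yaw -86.1 dyaw -0.4 q6 0.94 n 1
0 [1.7, 6.4, -1.7] twist 0.008
```

View pics/b.png

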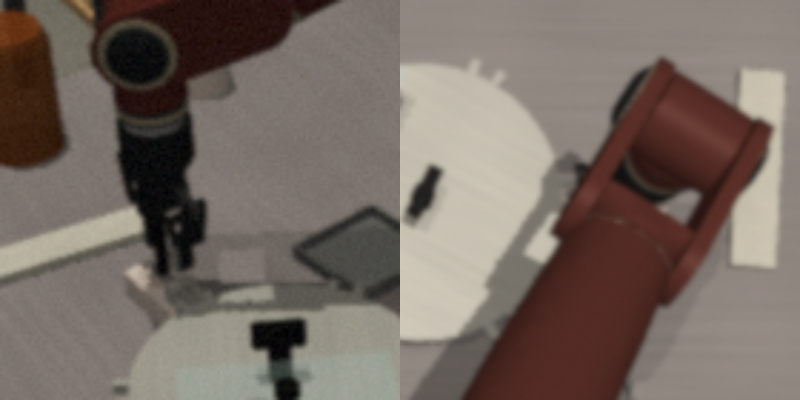

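The peg sits between the open jaws; the black fingers reach the bracket at crop (175,265). Closing.

>>> {"fn": "play_rows", "kwargs": {"increments": [{"offset": [1.5, 6, 0], "twist": 0, "grip": 0.6}, {"offset": [1.5, 6, 0], "twist": 0, "grip": 0}, {"offset": [1.5, 6, 0], "twist": 0, "grip": 0}, {"offset": [1.5, 6, 0], "twist": 0, "grip": 0}, {"offset": [1.5, 6, 0], "twist": 0, "grip": 0}]}}

```text
time: 5.18
tool_pos: [0.6025, -0.3007, 0.2471]
tool_rot: [0.0, 0.999, 0.033, 0.001]
contact_force: [-0.2, -0.5, 3.4]
gripper_width: 0.141
```

>>> {"fn": "play_rows", "kwargs": {"increments": [{"offset": [0, 0, 0], "twist": 0, "grip": 0}, {"offset": [0, 0, 0], "twist": 0, "grip": 0}]}}

```text
time: 5.35
tool_pos: [0.6025, -0.3007, 0.247]
tool_rot: [0.001, 0.999, 0.033, 0.001]
contact_force: [-1.1, -0.5, 5.3]
gripper_width: 0.141
```

>>> {"fn": "play_rows", "kwargs": {"increments": [{"offset": [0, 6, 0], "twist": 0, "grip": 0}, {"offset": [0, 12, 0], "twist": 0, "grip": 0}, {"offset": [0, 18, 0], "twist": 0, "grip": 0}, {"offset": [0, 24, 0], "twist": 0, "grip": 0}, {"offset": [0, 29, 0], "twist": 0, "grip": 0}]}}

```text
time: 5.77
tool_pos: [0.6044, -0.3278, 0.2465]
tool_rot: [-0.004, 0.999, 0.033, -0.0]
contact_force: [-2.2, 22.3, 13.7]
gripper_width: 0.144
```

>>> {"fn": "play_rows", "kwargs": {"increments": [{"offset": [0, 0, 0], "twist": 0, "grip": 0}, {"offset": [0, 0, 0], "twist": 0, "grip": 0}]}}

```text
time: 5.93
tool_pos: [0.6046, -0.3273, 0.2468]
tool_rot: [-0.003, 0.999, 0.034, -0.0]
contact_force: [-2.7, 10.6, 10.8]
gripper_width: 0.143
```

>>> {"fn": "play_rows", "kwargs": {"increments": [{"offset": [0, 0, 0], "twist": 0, "grip": 0.5}, {"offset": [0, 0, 0], "twist": 0, "grip": 0.5}, {"offset": [0, 0, 0], "twist": 0, "grip": 0.5}, {"offset": [0, 0, -30], "twist": 0, "grip": 0.5}, {"offset": [0, 0, -60], "twist": 0, "grip": 0.5}]}}

```text
time: 6.35
tool_pos: [0.6029, -0.329, 0.3023]
tool_rot: [-0.002, 0.999, 0.033, -0.003]
contact_force: [1.0, -0.4, -0.4]
gripper_width: 0.502
```

>>> {"fn": "play_rows", "kwargs": {"increments": [{"offset": [0, 0, -40], "twist": 0, "grip": 0.5}, {"offset": [0, 0, -40], "twist": 0, "grip": 0.5}, {"offset": [0, 0, -40], "twist": 0, "grip": 0.5}]}}

```text
time: 6.6
tool_pos: [0.6047, -0.3302, 0.35]
tool_rot: [0.002, 0.999, 0.033, 0.003]
contact_force: [0.5, 0.0, -1.1]
gripper_width: 0.501
```

```bash
python3 - <<'E'
from h import *
manip.grab_frame("top"); manip.grab_frame("scene")
for n in("top","scene"):
    for q in("bolt_grip","handle"): find(q,n,k=1)
s=st(); plan((.588,-.081,.2),-116)
E
```

```text
handle top tip_of 0.74 [ 0.589 -0.082  0.111] [338. 216.]
bolt_grip scene tip_of 0.71 [ 0.603 -0.323  0.088] [232. 201.]
handle scene tip_of 0.73 [ 0.585 -0.078  0.002] [280. 265.]
{'time': 6.9, 'joint_pos': [-0.607, 0.239, 1.511, -0.0, 1.395, 0.897], 'tool_pos': [0.604, -0.329, 0.343], 'tool_rot': [-0.001, 0.999, 0.033, -0.001], 'contact_force': [0.423, 0.033, -0.0], 'gripper_width': 0.498}
from [ 0.6037 -0.3292  0.1884] yaw -86.2 dyaw -29.8 q6 0.9 n 2
0 [0.5, -124.4, -5.8] twist 0.26
1 [-31.6, -120.3, -5.8] twist 0.26
```

>>> {"fn": "play_rows", "kwargs": {"increments": [{"offset": [0.5, -124.4, -6], "twist": 0.26, "grip": 0.5}, {"offset": [0.5, -124.4, -6], "twist": 0.26, "grip": 0.5}, {"offset": [0.5, -124.4, -6], "twist": 0.26, "grip": 0.5}, {"offset": [0.5, -124.4, -6], "twist": 0.26, "grip": 0.5}]}}

```text
time: 7.23
tool_pos: [0.5959, -0.1996, 0.3505]
tool_rot: [-0.002, 0.996, -0.094, -0.001]
contact_force: [0.6, -0.2, -0.0]
gripper_width: 0.497
```

>>> {"fn": "play_rows", "kwargs": {"increments": [{"offset": [-31.6, -120.3, -6], "twist": 0.26, "grip": 0.5}, {"offset": [-31.6, -120.3, -6], "twist": 0.26, "grip": 0.5}, {"offset": [-31.6, -120.3, -6], "twist": 0.26, "grip": 0.5}, {"offset": [-31.6, -120.3, -6], "twist": 0.26, "grip": 0.5}, {"offset": [-31.6, -120.3, -6], "twist": 0.26, "grip": 0.5}]}}

```text
time: 7.65
tool_pos: [0.5882, -0.0793, 0.357]
tool_rot: [0.0, 0.975, -0.223, -0.0]
contact_force: [0.7, -1.1, 0.1]
gripper_width: 0.501
```

```bash
python3 - <<'E'
from h import *
manip.state(); manip.grab_frame("top"); s=st(); plan((.588,-.081,.107),-116)
E
```

```text
{'time': 7.7, 'joint_pos': [-0.261, 0.013, 1.734, -0.001, 1.395, 1.761], 'tool_pos': [0.588, -0.081, 0.357], 'tool_rot': [0.0, 0.975, -0.224, -0.0], 'contact_force': [0.546, -1.627, 0.454], 'gripper_width': 0.501}
from [ 0.5883 -0.0806  0.202 ] yaw -115.9 dyaw -0.1 q6 1.76 n 1
0 [-0.1, 0.5, 95.0] twist 0.003
```

>>> {"fn": "play_rows", "kwargs": {"increments": [{"offset": [0, 0, 25], "twist": 0, "grip": 0.5}, {"offset": [0, 0, 50], "twist": 0, "grip": 0.5}, {"offset": [0, 0, 75], "twist": 0, "grip": 0.5}, {"offset": [0, 0, 94], "twist": 0, "grip": 0.5}, {"offset": [0, 0, 94], "twist": 0, "grip": 0.5}]}}

```text
time: 8.12
tool_pos: [0.5863, -0.0823, 0.2577]
tool_rot: [0.0, 0.974, -0.226, -0.005]
contact_force: [-0.9, 0.5, 0.5]
gripper_width: 0.498
```

>>> {"fn": "play_rows", "kwargs": {"increments": [{"offset": [0, 0, 0], "twist": 0, "grip": 0}, {"offset": [0, 0, 0], "twist": 0, "grip": 0}, {"offset": [0, 0, 0], "twist": 0, "grip": 0}, {"offset": [0, 0, 0], "twist": 0, "grip": 0}, {"offset": [0, 0, 0], "twist": 0, "grip": 0}]}}

```text
time: 8.53
tool_pos: [0.5886, -0.0814, 0.2644]
tool_rot: [0.0, 0.974, -0.225, 0.001]
contact_force: [0.6, 0.1, -4.7]
gripper_width: 0.227
```

```bash
python3 - <<'E'
from h import *
a=manip.grab_frame("scene"); b=manip.grab_frame("top")
cv2.imwrite("pics/c.png",np.hstack([cv2.resize(a[180:320,200:340],(400,400)),cv2.resize(b[150:290,265:405],(400,400))]))
find("tray","scene",k=1); find("handle","scene",k=1);st()
E
```

```text
tray scene tip_of 0.61 [0.628 0.007 0.047] [282. 276.]
handle scene tip_of 0.7 [ 0.586 -0.08   0.11 ] [277. 236.]
{'time': 8.733, 'joint_pos': [-0.262, 0.106, 1.801, -0.001, 1.233, 1.762], 'tool_pos': [0.589, -0.081, 0.264], 'tool_rot': [0.0, 0.974, -0.225, 0.001], 'contact_force': [1.912, -0.419, -3.872], 'gripper_width': 0.228}
```

View pics/c.png

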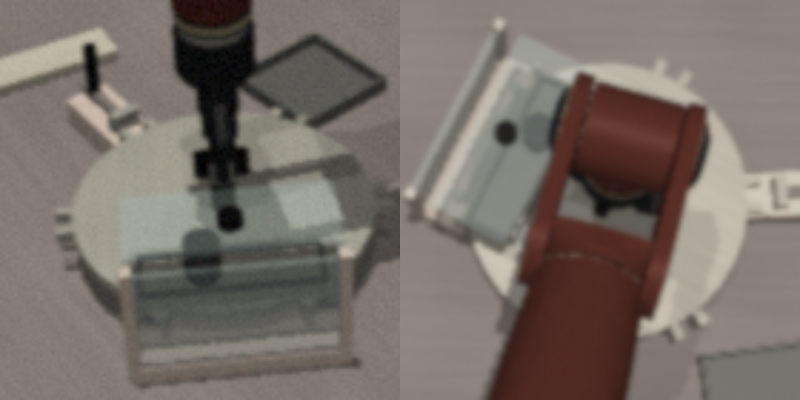

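The handle is gripped, with the bar between the fingers at crop (220,165), and the bolt is out. Turning the first click.

>>> {"fn": "play_rows", "kwargs": {"increments": [{"offset": [0, 0, 0], "twist": -0.1, "grip": 0}, {"offset": [0, 0, 0], "twist": -0.2, "grip": 0}, {"offset": [0, 0, 0], "twist": -0.3, "grip": 0}, {"offset": [0, 0, 0], "twist": -0.4, "grip": 0}, {"offset": [0, 0, 0], "twist": -0.5, "grip": 0}]}}

```text
time: 9.15
tool_pos: [0.5887, -0.0813, 0.2644]
tool_rot: [0.0, 1.0, 0.025, 0.001]
contact_force: [0.8, -0.3, -2.9]
gripper_width: 0.232
```

>>> {"fn": "play_rows", "kwargs": {"increments": [{"offset": [0, 0, 0], "twist": -0.1, "grip": 0}, {"offset": [0, 0, 0], "twist": -0.2, "grip": 0}, {"offset": [0, 0, 0], "twist": -0.3, "grip": 0}, {"offset": [0, 0, 0], "twist": -0.4, "grip": 0}, {"offset": [0, 0, 0], "twist": -0.547, "grip": 0}]}}

```text
time: 9.57
tool_pos: [0.5886, -0.0811, 0.2644]
tool_rot: [0.0, 0.959, 0.284, 0.001]
contact_force: [0.5, -1.1, -2.2]
gripper_width: 0.232
```

```bash
python3 - <<'E'
from h import *
a=manip.grab_frame("scene"); print(np.degrees(yaw_of(st())[0]))
for q in("tray","block_mid"): find(q,"scene",k=2)
E
```

```text
{'time': 9.617, 'joint_pos': [-0.262, 0.106, 1.801, -0.0, 1.233, 0.727], 'tool_pos': [0.589, -0.081, 0.264], 'tool_rot': [0.0, 0.958, 0.287, 0.001], 'contact_force': [1.206, -0.357, -3.73], 'gripper_width': 0.231}
-56.65717304391512
tray scene tip_of 0.86 [ 0.535 -0.002  0.048] [308. 261.]
block_mid scene tip_of 0.42 [0.558 0.015 0.073] [305. 261.]
```

>>> {"fn": "play_rows", "kwargs": {"increments": [{"offset": [0, 0, 0], "twist": -0.1, "grip": 0}, {"offset": [0, 0, 0], "twist": -0.2, "grip": 0}, {"offset": [0, 0, 0], "twist": -0.3, "grip": 0}, {"offset": [0, 0, 0], "twist": -0.4, "grip": 0}, {"offset": [0, 0, 0], "twist": -0.5, "grip": 0}]}}

```text
time: 10.13
tool_pos: [0.5886, -0.0811, 0.2643]
tool_rot: [0.0, 0.86, 0.511, 0.001]
contact_force: [1.2, 0.4, -1.5]
gripper_width: 0.231
```

>>> {"fn": "play_rows", "kwargs": {"increments": [{"offset": [0, 0, 0], "twist": -0.1, "grip": 0}, {"offset": [0, 0, 0], "twist": -0.2, "grip": 0}, {"offset": [0, 0, 0], "twist": -0.3, "grip": 0}, {"offset": [0, 0, 0], "twist": -0.4, "grip": 0}, {"offset": [0, 0, 0], "twist": -0.55, "grip": 0}]}}

```text
time: 10.55
tool_pos: [0.5885, -0.0811, 0.2644]
tool_rot: [0.0, 0.697, 0.717, 0.0]
contact_force: [0.4, 1.2, -0.6]
gripper_width: 0.228
```

>>> {"fn": "play_rows", "kwargs": {"increments": [{"offset": [0, 0, 0], "twist": 0, "grip": 0}, {"offset": [0, 0, 0], "twist": 0, "grip": 0.5}, {"offset": [0, 0, 0], "twist": 0, "grip": 0.5}, {"offset": [0, 0, 0], "twist": 0, "grip": 0.5}, {"offset": [0, 0, -20], "twist": 0, "grip": 0.5}]}}

```text
time: 10.97
tool_pos: [0.5869, -0.0808, 0.2798]
tool_rot: [-0.003, 0.699, 0.715, -0.002]
contact_force: [0.4, -0.4, -0.1]
gripper_width: 0.501
```

>>> {"fn": "play_rows", "kwargs": {"increments": [{"offset": [0, 0, -40], "twist": 0, "grip": 1}, {"offset": [0, 0, -80], "twist": 0, "grip": 1}, {"offset": [0, -41, -100], "twist": 0, "grip": 1}, {"offset": [0, -82, -100], "twist": 0, "grip": 1}, {"offset": [0, -100, -100], "twist": 0, "grip": 1}]}}

```text
time: 11.38
tool_pos: [0.4866, -0.0837, 0.3864]
tool_rot: [0.002, 0.699, 0.716, 0.001]
contact_force: [0.4, -0.1, -0.6]
gripper_width: 0.996
```

```bash
python3 - <<'E'
from h import *
a=manip.grab_frame("scene"); b=manip.grab_frame("top");print(np.degrees(yaw_of(st())[0]))
for n in ("scene","top"):
  for q in("tray","block_mid"): find(q,n,k=2)
cv2.imwrite("pics/d.png",np.hstack([cv2.resize(a[180:320,200:340],(400,400)),cv2.resize(b[150:290,265:405],(400,400))]))
E
```

```text
{'time': 11.483, 'joint_pos': [-0.321, -0.258, 1.935, -0.0, 1.463, -0.344], 'tool_pos': [0.486, -0.084, 0.384], 'tool_rot': [0.001, 0.699, 0.715, 0.0], 'contact_force': [0.126, 0.162, -0.38], 'gripper_width': 1.001}
1.332347235440632
tray scene tip_of 0.98 [ 0.492 -0.085  0.046] [305. 240.]
tray scene tip_of 0.53 [ 0.59  -0.084  0.106] [276. 236.]
tray top tip_of 0.87 [ 0.492 -0.086  0.05 ] [338. 251.]
block_mid top tip_of 0.43 [ 0.496 -0.066  0.074] [332. 249.]
```

View pics/d.png

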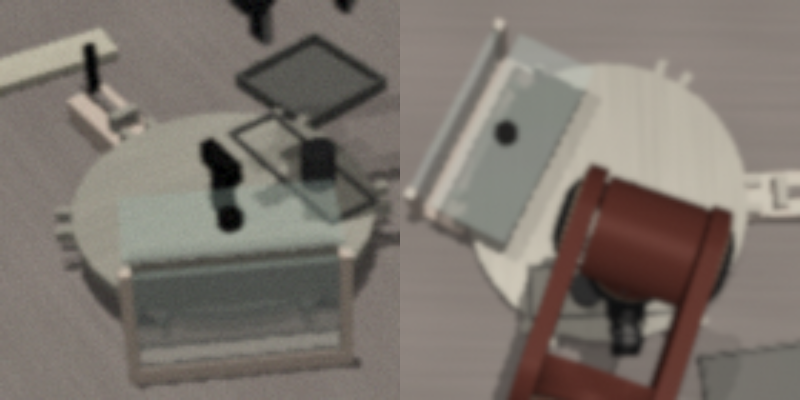

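The tray is on the loading side, with the dark block in it at scene crop (318,155), roughly scene pixel (311,234). Next I grip the block.

```bash
python3 - <<'E'
from h import *
print(ray("scene",311.3,229.5,.094)); find("block_mid","scene",k=1); plan((.492,-.062,.083),2.7)
E
```

```text
[ 0.4825875  -0.06679733  0.094     ]
from [ 0.4891 -0.0838  0.2288] yaw 1.5 dyaw 1.2 q6 -0.35 n 1
0 [21.7, 3.4, 145.8] twist -0.021
```

>>> {"fn": "play_rows", "kwargs": {"increments": [{"offset": [21.5, 2, 30], "twist": -0.02, "grip": 1}, {"offset": [21.5, 2, 65], "twist": -0.02, "grip": 1}, {"offset": [21.5, 2, 100], "twist": -0.02, "grip": 1}, {"offset": [21.5, 2, 125], "twist": -0.02, "grip": 1}, {"offset": [21.5, 2, 145], "twist": -0.02, "grip": 1}]}}

```text
time: 12.15
tool_pos: [0.4896, -0.0617, 0.2354]
tool_rot: [-0.002, 0.691, 0.723, -0.001]
contact_force: [0.3, 0.8, -0.3]
gripper_width: 0.996
```

>>> {"fn": "play_rows", "kwargs": {"increments": [{"offset": [0, 0, 0], "twist": 0, "grip": 1}, {"offset": [0, 0, 0], "twist": 0, "grip": 0.2}, {"offset": [0, 0, 0], "twist": 0, "grip": 0.2}, {"offset": [0, 0, 0], "twist": 0, "grip": 0.2}, {"offset": [0, 0, 0], "twist": 0, "grip": 0.2}]}}

```text
time: 12.57
tool_pos: [0.4908, -0.0624, 0.2407]
tool_rot: [0.002, 0.691, 0.723, 0.001]
contact_force: [0.6, 0.2, 1.1]
gripper_width: 0.456
```

>>> {"fn": "play_rows", "kwargs": {"increments": [{"offset": [0, 0, 0], "twist": 0, "grip": 0.2}, {"offset": [0, 0, 0], "twist": 0, "grip": 0.2}]}}

```text
time: 12.73
tool_pos: [0.4908, -0.0624, 0.241]
tool_rot: [0.002, 0.691, 0.723, 0.001]
contact_force: [-1.0, -0.4, 6.6]
gripper_width: 0.403
```

>>> {"fn": "play_rows", "kwargs": {"increments": [{"offset": [0, 0, -20], "twist": 0, "grip": 0.2}, {"offset": [0, 0, -40], "twist": 0, "grip": 0.2}, {"offset": [0, 0, -60], "twist": 0, "grip": 0.2}, {"offset": [0, 0, -70], "twist": 0, "grip": 0.2}, {"offset": [0, 0, -70], "twist": 0, "grip": 0.2}]}}

```text
time: 13.15
tool_pos: [0.4907, -0.0624, 0.3118]
tool_rot: [0.003, 0.691, 0.723, 0.001]
contact_force: [0.0, 0.2, -0.7]
gripper_width: 0.398
```

```bash
python3 - <<'E'
from h import *
manip.grab_frame("scene"); find("dish","scene",k=1); find("block_mid","scene",k=1); st(); plan((.378,-.252,.150),2.7,2)
E
```

```text
dish scene tip_of 0.91 [ 0.377 -0.25   0.002] [308. 211.]
block_mid scene tip_of 0.53 [ 0.49  -0.062  0.146] [310. 217.]
{'time': 13.3, 'joint_pos': [-0.277, -0.188, 2.008, -0.0, 1.323, -0.323], 'tool_pos': [0.489, -0.062, 0.307], 'tool_rot': [-0.001, 0.691, 0.723, -0.0], 'contact_force': [-1.013, -0.211, -1.526], 'gripper_width': 0.403}
from [ 0.4894 -0.062   0.1525] yaw 2.6 dyaw 0.1 q6 -0.32 n 2
0 [-92.3, -60.0, 1.2] twist -0.001
1 [-92.3, -60.0, 1.2] twist -0.001
```

>>> {"fn": "play_rows", "kwargs": {"increments": [{"offset": [-37, -24, 0], "twist": 0, "grip": 0.2}, {"offset": [-74, -48, 0], "twist": 0, "grip": 0.2}, {"offset": [-111, -72, 0], "twist": 0, "grip": 0.2}, {"offset": [-148, -96, 0], "twist": 0, "grip": 0.2}, {"offset": [-183, -119, 0], "twist": 0, "grip": 0.2}]}}

```text
time: 13.72
tool_pos: [0.3828, -0.2426, 0.3068]
tool_rot: [-0.001, 0.69, 0.723, -0.0]
contact_force: [0.8, -0.5, -1.0]
gripper_width: 0.402
```

>>> {"fn": "play_rows", "kwargs": {"increments": [{"offset": [0, 0, 25], "twist": 0, "grip": 0.2}, {"offset": [0, 0, 50], "twist": 0, "grip": 0.2}, {"offset": [0, 0, 75], "twist": 0, "grip": 0.2}, {"offset": [0, 0, 95], "twist": 0, "grip": 0.2}, {"offset": [0, 0, 95], "twist": 0, "grip": 0.2}]}}

```text
time: 14.13
tool_pos: [0.3818, -0.2399, 0.2073]
tool_rot: [-0.006, 0.691, 0.723, -0.0]
contact_force: [-0.6, 1.0, -2.2]
gripper_width: 0.399
```

```bash
python3 - <<'E'
from h import *
manip.grab_frame("scene"); st(); plan((.378,-.252,.042),2.7)
E
```

```text
{'time': 14.183, 'joint_pos': [-0.726, -0.156, 2.161, 0.0, 1.146, -0.772], 'tool_pos': [0.383, -0.241, 0.21], 'tool_rot': [-0.004, 0.691, 0.723, -0.0], 'contact_force': [-0.305, -0.022, -0.786], 'gripper_width': 0.402}
from [ 0.3828 -0.2405  0.0548] yaw 2.6 dyaw 0.1 q6 -0.77 n 1
0 [-11.2, -5.3, 12.8] twist -0.001
```

>>> {"fn": "play_rows", "kwargs": {"increments": [{"offset": [-10, -5, 3], "twist": 0, "grip": 0.2}, {"offset": [-10, -5, 6], "twist": 0, "grip": 0.2}, {"offset": [-10, -5, 9], "twist": 0, "grip": 0.2}, {"offset": [-10, -5, 11], "twist": 0, "grip": 0.2}, {"offset": [-10, -5, 11], "twist": 0, "grip": 0.2}]}}

```text
time: 14.6
tool_pos: [0.38, -0.2521, 0.2029]
tool_rot: [0.0, 0.691, 0.723, 0.0]
contact_force: [-1.2, -0.7, -1.7]
gripper_width: 0.401
```

>>> {"fn": "play_rows", "kwargs": {"increments": [{"offset": [0, 0, 1], "twist": 0, "grip": 0.2}, {"offset": [0, 0, 2], "twist": 0, "grip": 0.2}, {"offset": [0, 0, 2], "twist": 0, "grip": 0.2}]}}

```text
time: 14.85
tool_pos: [0.3799, -0.252, 0.2007]
tool_rot: [0.0, 0.691, 0.723, 0.0]
contact_force: [-0.4, -0.4, -1.6]
gripper_width: 0.406
```

>>> {"fn": "play_rows", "kwargs": {"increments": [{"offset": [0, 0, 1], "twist": 0, "grip": 0.2}, {"offset": [0, 0, 2], "twist": 0, "grip": 0.2}, {"offset": [0, 0, 3], "twist": 0, "grip": 0.2}, {"offset": [0, 0, 3], "twist": 0, "grip": 0.2}]}}

```text
time: 15.18
tool_pos: [0.3798, -0.252, 0.1974]
tool_rot: [-0.0, 0.691, 0.723, -0.0]
contact_force: [-0.2, 0.4, -1.9]
gripper_width: 0.399
```

>>> {"fn": "play_rows", "kwargs": {"increments": [{"offset": [0, 0, 1], "twist": 0, "grip": 0.2}, {"offset": [0, 0, 2], "twist": 0, "grip": 0.2}, {"offset": [0, 0, 2], "twist": 0, "grip": 0.2}]}}

```text
time: 15.43
tool_pos: [0.3798, -0.252, 0.1955]
tool_rot: [-0.0, 0.691, 0.723, -0.0]
contact_force: [0.1, 0.0, -1.8]
gripper_width: 0.402
```

>>> {"fn": "play_rows", "kwargs": {"increments": [{"offset": [0, 0, 1], "twist": 0, "grip": 0.2}, {"offset": [0, 0, 2], "twist": 0, "grip": 0.2}, {"offset": [0, 0, 3], "twist": 0, "grip": 0.2}, {"offset": [0, 0, 3], "twist": 0, "grip": 0.2}]}}

```text
time: 15.77
tool_pos: [0.3803, -0.2524, 0.195]
tool_rot: [-0.001, 0.691, 0.723, -0.0]
contact_force: [-7.5, 6.0, 17.0]
gripper_width: 0.401
```

>>> {"fn": "play_rows", "kwargs": {"increments": [{"offset": [0, 0, 1], "twist": 0, "grip": 0.2}, {"offset": [0, 0, 2], "twist": 0, "grip": 0.2}, {"offset": [0, 0, 2], "twist": 0, "grip": 0.2}]}}

```text
time: 16.02
tool_pos: [0.3807, -0.2527, 0.1949]
tool_rot: [-0.002, 0.69, 0.723, -0.0]
contact_force: [-13.3, 10.8, 30.8]
gripper_width: 0.398
```

>>> {"fn": "play_rows", "kwargs": {"increments": [{"offset": [0, 0, -3.5], "twist": 0, "grip": 0.2}, {"offset": [0, 0, -4], "twist": 0, "grip": 0.2}, {"offset": [0, 0, -4], "twist": 0, "grip": 0.6}, {"offset": [0, 0, -4], "twist": 0, "grip": 0.6}, {"offset": [0, 0, -4], "twist": 0, "grip": 0.6}]}}

```text
time: 16.43
tool_pos: [0.3798, -0.252, 0.1943]
tool_rot: [-0.0, 0.691, 0.723, 0.0]
contact_force: [-0.1, -0.1, -0.1]
gripper_width: 0.599
```

>>> {"fn": "play_rows", "kwargs": {"increments": [{"offset": [0, 0, -20], "twist": 0, "grip": 0.7}, {"offset": [0, 0, -50], "twist": 0, "grip": 0.7}, {"offset": [0, 0, -90], "twist": 0, "grip": 0.8}, {"offset": [0, 0, -130], "twist": 0, "grip": 0.8}, {"offset": [0, 0, -150], "twist": 0, "grip": 0.8}]}}

```text
time: 16.85
tool_pos: [0.3805, -0.2527, 0.3498]
tool_rot: [0.003, 0.691, 0.723, 0.0]
contact_force: [0.6, -0.1, 0.6]
gripper_width: 0.802
```

```bash
python3 - <<'E'
from h import *
caps("top",.05); caps("scene",.05); find("block_mid","scene",k=1); find("pot1_mid","scene",k=5)
plan((.506,.242,.16),2.7)
E
```

```text
red top [195.9 239.2] 65 [0.523 0.343 0.05 ]
red top [229.2 246.1] 64 [0.503 0.242 0.05 ]
red top [191.4 270.4] 63 [0.428 0.352 0.05 ]
red top [218.8 275.3] 64 [0.415 0.27  0.05 ]
red top [562.1 292.1] 27 [ 0.38  -0.759  0.05 ]
red top [ 64.6 388.9] 100 [0.08  0.703 0.05 ]
red top [ 39.3 393.8] 96 [0.065 0.776 0.05 ]
red top [ 67.5 411.3] 101 [0.017 0.69  0.05 ]
red top [ 41.9 416.4] 101 [0.002 0.763 0.05 ]
red top [ 70. 434.] 101 [-0.045  0.678  0.05 ]
red top [ 44.  439.2] 107 [-0.06   0.751  0.05 ]
red top [ 72.8 456.9] 103 [-0.107  0.665  0.05 ]
red top [ 46.5 462.3] 109 [-0.123  0.738  0.05 ]
red scene [406.4 301.2] 80 [0.41  0.272 0.05 ]
red scene [635.8 305.4] 61 [-0.07   0.611  0.05 ]
red scene [372.1 308.2] 84 [0.499 0.242 0.05 ]
red scene [627.  319.2] 112 [-0.009  0.628  0.05 ]
red scene [423.9 323.3] 84 [0.424 0.355 0.05 ]
red scene [391.4 337.1] 92 [0.519 0.346 0.05 ]
block_mid scene tip_of 0.61 [ 0.378 -0.25   0.03 ] [308. 203.]
pot1_mid scene tip_of 0.51 [0.416 0.275 0.035] [405. 307.]
from [ 0.3799 -0.2521  0.1896] yaw 2.6 dyaw 0.1 q6 -0.8 n 3
0 [162.6, 49.6, 9.9] twist -0.0
1 [162.6, 49.6, 9.9] twist -0.0
2 [162.5, 49.7, 9.9] twist -0.0
```

The block stands in the dish at (0.378,-0.250), and the pots haven't moved. Now to the first pot.

>>> {"fn": "play_rows", "kwargs": {"increments": [{"offset": [33, 10, 2], "twist": 0, "grip": 0.8}, {"offset": [65, 20, 4], "twist": 0, "grip": 0.8}, {"offset": [98, 30, 6], "twist": 0, "grip": 0.8}, {"offset": [130, 40, 8], "twist": 0, "grip": 0.8}, {"offset": [163, 48, 10], "twist": 0, "grip": 0.8}]}}

```text
time: 17.47
tool_pos: [0.4199, -0.0854, 0.3318]
tool_rot: [-0.002, 0.691, 0.723, -0.001]
contact_force: [0.5, -0.1, 0.7]
gripper_width: 0.798
```

>>> {"fn": "play_rows", "kwargs": {"increments": [{"offset": [33, 10, 2], "twist": 0, "grip": 0.8}, {"offset": [65, 20, 4], "twist": 0, "grip": 0.8}, {"offset": [98, 30, 6], "twist": 0, "grip": 0.8}, {"offset": [130, 40, 8], "twist": 0, "grip": 0.8}, {"offset": [163, 48, 10], "twist": 0, "grip": 0.8}]}}

```text
time: 17.88
tool_pos: [0.4602, 0.0797, 0.3218]
tool_rot: [-0.002, 0.691, 0.723, -0.002]
contact_force: [1.1, 0.1, -1.0]
gripper_width: 0.8
```

>>> {"fn": "play_rows", "kwargs": {"increments": [{"offset": [33, 10, 2], "twist": 0, "grip": 0.8}, {"offset": [65, 20, 4], "twist": 0, "grip": 0.8}, {"offset": [98, 30, 6], "twist": 0, "grip": 0.8}, {"offset": [130, 40, 8], "twist": 0, "grip": 0.8}, {"offset": [163, 48, 10], "twist": 0, "grip": 0.8}]}}

```text
time: 18.3
tool_pos: [0.5007, 0.2445, 0.3113]
tool_rot: [-0.001, 0.691, 0.723, -0.002]
contact_force: [0.8, 0.9, -0.0]
gripper_width: 0.799
```

```bash
python3 - <<'E'
from h import *
manip.grab_frame("scene"); st(); plan((.501,.242,.045),2.7,1)
E
```

```text
{'time': 18.35, 'joint_pos': [0.327, -0.027, 1.853, 0.004, 1.318, 0.277], 'tool_pos': [0.501, 0.248, 0.311], 'tool_rot': [-0.002, 0.69, 0.724, -0.001], 'contact_force': [-2.406, 1.589, 0.391], 'gripper_width': 0.801}
from [0.5009 0.2484 0.1561] yaw 2.8 dyaw -0.1 q6 0.28 n 1
0 [-6.4, -0.2, 111.1] twist 0.002
```

>>> {"fn": "play_rows", "kwargs": {"increments": [{"offset": [-4, 0, 30], "twist": 0, "grip": 0.8}, {"offset": [-4, 0, 60], "twist": 0, "grip": 0.8}, {"offset": [-4, 0, 90], "twist": 0, "grip": 0.8}, {"offset": [-4, 0, 110], "twist": 0, "grip": 0.8}, {"offset": [-4, 0, 110], "twist": 0, "grip": 0.8}]}}

```text
time: 18.77
tool_pos: [0.4976, 0.2377, 0.1964]
tool_rot: [-0.004, 0.691, 0.723, -0.007]
contact_force: [-0.9, 0.3, -0.7]
gripper_width: 0.798
```

>>> {"fn": "play_rows", "kwargs": {"increments": [{"offset": [0, 0, 0], "twist": 0, "grip": 0.8}, {"offset": [0, 0, 0], "twist": 0, "grip": 0.2}, {"offset": [0, 0, 0], "twist": 0, "grip": 0.2}, {"offset": [0, 0, 0], "twist": 0, "grip": 0.2}, {"offset": [0, 0, 0], "twist": 0, "grip": 0.2}]}}

```text
time: 19.18
tool_pos: [0.5024, 0.2393, 0.2069]
tool_rot: [0.001, 0.691, 0.723, 0.002]
contact_force: [0.5, -0.3, 2.6]
gripper_width: 0.346
```

>>> {"fn": "play_rows", "kwargs": {"increments": [{"offset": [0, 0, 0], "twist": 0, "grip": 0.2}, {"offset": [0, 0, 0], "twist": 0, "grip": 0.2}]}}

```text
time: 19.35
tool_pos: [0.5024, 0.2393, 0.2068]
tool_rot: [0.001, 0.691, 0.723, 0.002]
contact_force: [-0.2, -0.7, 5.7]
gripper_width: 0.351
```

>>> {"fn": "play_rows", "kwargs": {"increments": [{"offset": [0, 0, -25], "twist": 0, "grip": 0.2}, {"offset": [0, 0, -60], "twist": 0, "grip": 0.2}, {"offset": [0, 0, -95], "twist": 0, "grip": 0.2}, {"offset": [0, 0, -125], "twist": 0, "grip": 0.2}, {"offset": [0, 0, -125], "twist": 0, "grip": 0.2}]}}

```text
time: 19.77
tool_pos: [0.5033, 0.2397, 0.338]
tool_rot: [0.003, 0.691, 0.723, 0.006]
contact_force: [1.0, 0.4, -0.3]
gripper_width: 0.35
```

```bash
python3 - <<'E'
from h import *
caps("scene",.05); st(); plan((.495,-.1475,.165),2.7,2); plan((.495,-.1475,.165),2.7,3)
E
```

```text
red scene [176.5 130.3] 60 [ 0.547 -0.875  0.05 ]
red scene [405.2 300.3] 65 [0.411 0.267 0.05 ]
red scene [635.7 305.5] 63 [-0.069  0.611  0.05 ]
red scene [627.2 319.3] 114 [-0.009  0.628  0.05 ]
red scene [423.7 323.5] 83 [0.424 0.355 0.05 ]
red scene [391.3 336.7] 105 [0.519 0.344 0.05 ]
{'time': 19.817, 'joint_pos': [0.311, -0.059, 1.843, 0.0, 1.348, 0.265], 'tool_pos': [0.503, 0.239, 0.335], 'tool_rot': [0.002, 0.691, 0.723, 0.004], 'contact_force': [0.255, -0.431, -0.419], 'gripper_width': 0.347}
from [0.5025 0.2394 0.1797] yaw 2.6 dyaw 0.1 q6 0.26 n 2
0 [-193.1, -12.7, 7.3] twist -0.001
1 [-193.1, -12.8, 7.3] twist -0.001
from [0.5025 0.2394 0.1797] yaw 2.6 dyaw 0.1 q6 0.26 n 3
0 [-128.7, -8.4, 4.9] twist -0.0
1 [-128.7, -8.5, 4.9] twist -0.0
2 [-128.7, -8.5, 4.9] twist -0.0
```

>>> {"fn": "play_rows", "kwargs": {"increments": [{"offset": [-26, -2, 1], "twist": 0, "grip": 0.2}, {"offset": [-52, -4, 2], "twist": 0, "grip": 0.2}, {"offset": [-78, -5, 3], "twist": 0, "grip": 0.2}, {"offset": [-104, -7, 4], "twist": 0, "grip": 0.2}, {"offset": [-129, -8.5, 5], "twist": 0, "grip": 0.2}]}}

```text
time: 20.23
tool_pos: [0.498, 0.1086, 0.3227]
tool_rot: [-0.001, 0.691, 0.723, -0.001]
contact_force: [0.3, 0.4, -0.1]
gripper_width: 0.348
```

>>> {"fn": "play_rows", "kwargs": {"increments": [{"offset": [-26, -2, 1], "twist": 0, "grip": 0.2}, {"offset": [-52, -4, 2], "twist": 0, "grip": 0.2}, {"offset": [-78, -5, 3], "twist": 0, "grip": 0.2}, {"offset": [-104, -7, 4], "twist": 0, "grip": 0.2}, {"offset": [-129, -8.5, 5], "twist": 0, "grip": 0.2}]}}

```text
time: 20.65
tool_pos: [0.4954, -0.0207, 0.3177]
tool_rot: [-0.001, 0.691, 0.723, -0.001]
contact_force: [-0.1, -0.4, 0.0]
gripper_width: 0.348
```

>>> {"fn": "play_rows", "kwargs": {"increments": [{"offset": [-26, -2, 1], "twist": 0, "grip": 0.2}, {"offset": [-52, -4, 2], "twist": 0, "grip": 0.2}, {"offset": [-78, -5, 3], "twist": 0, "grip": 0.2}, {"offset": [-104, -7, 4], "twist": 0, "grip": 0.2}, {"offset": [-129, -8.5, 5], "twist": 0, "grip": 0.2}]}}

```text
time: 21.07
tool_pos: [0.4929, -0.1498, 0.3127]
tool_rot: [-0.001, 0.691, 0.723, -0.001]
contact_force: [0.1, -0.4, 0.4]
gripper_width: 0.349
```

>>> {"fn": "play_rows", "kwargs": {"increments": [{"offset": [0, 0, 0], "twist": 0, "grip": 0.2}, {"offset": [0, 0, 0], "twist": 0, "grip": 0.2}, {"offset": [0, 0, 0], "twist": 0, "grip": 0.2}]}}

```text
time: 21.32
tool_pos: [0.4933, -0.1483, 0.3134]
tool_rot: [-0.001, 0.691, 0.723, -0.0]
contact_force: [-0.5, -0.1, 0.4]
gripper_width: 0.35
```

```bash
python3 - <<'E'
from h import *
manip.grab_frame("scene");find("tray","scene",k=1);find("pot1_mid","scene",k=5); plan((.495,-.1475,.103),2.7,1)
E
```

```text
tray scene tip_of 0.87 [ 0.491 -0.084  0.047] [306. 240.]
pot1_mid scene tip_of 0.59 [0.414 0.275 0.032] [406. 307.]
from [ 0.4937 -0.1477  0.1592] yaw 2.7 dyaw -0.0 q6 -0.48 n 1
0 [0.2, 1.3, 56.2] twist 0.0
```

>>> {"fn": "play_rows", "kwargs": {"increments": [{"offset": [0, 0.5, 15], "twist": 0, "grip": 0.2}, {"offset": [0, 0.5, 30], "twist": 0, "grip": 0.2}, {"offset": [0, 0.5, 45], "twist": 0, "grip": 0.2}, {"offset": [0, 0.5, 53], "twist": 0, "grip": 0.2}, {"offset": [0, 0.5, 53], "twist": 0, "grip": 0.2}]}}

```text
time: 21.88
tool_pos: [0.4935, -0.1477, 0.2594]
tool_rot: [-0.002, 0.69, 0.724, -0.001]
contact_force: [-0.6, 0.6, -1.0]
gripper_width: 0.353
```

>>> {"fn": "play_rows", "kwargs": {"increments": [{"offset": [0, 0, 1], "twist": 0, "grip": 0.2}, {"offset": [0, 0, 2], "twist": 0, "grip": 0.2}, {"offset": [0, 0, 2], "twist": 0, "grip": 0.2}, {"offset": [0, 0, 2], "twist": 0, "grip": 0.2}]}}

```text
time: 22.22
tool_pos: [0.4946, -0.1488, 0.2607]
tool_rot: [0.001, 0.691, 0.723, 0.0]
contact_force: [0.2, 0.3, -0.7]
gripper_width: 0.347
```

>>> {"fn": "play_rows", "kwargs": {"increments": [{"offset": [0, 0, 2], "twist": 0, "grip": 0.2}, {"offset": [0, 0, 4], "twist": 0, "grip": 0.2}, {"offset": [0, 0, 5], "twist": 0, "grip": 0.2}, {"offset": [0, 0, 5], "twist": 0, "grip": 0.2}]}}

```text
time: 22.55
tool_pos: [0.4941, -0.1487, 0.2543]
tool_rot: [-0.0, 0.691, 0.723, -0.0]
contact_force: [-0.3, -0.1, -0.4]
gripper_width: 0.353
```

>>> {"fn": "play_rows", "kwargs": {"increments": [{"offset": [0, 0, 1], "twist": 0, "grip": 0.2}, {"offset": [0, 0, 1], "twist": 0, "grip": 0.2}]}}

```text
time: 22.72
tool_pos: [0.4944, -0.1488, 0.2539]
tool_rot: [0.0, 0.691, 0.723, -0.0]
contact_force: [0.6, -0.3, 1.3]
gripper_width: 0.352
```

>>> {"fn": "play_rows", "kwargs": {"increments": [{"offset": [0, 0, 1], "twist": 0, "grip": 0.2}, {"offset": [0, 0, 1], "twist": 0, "grip": 0.7}, {"offset": [0, 0, 1], "twist": 0, "grip": 0.7}, {"offset": [0, 0, 1], "twist": 0, "grip": 0.7}, {"offset": [0, 0, -15], "twist": 0, "grip": 0.7}]}}

```text
time: 23.13
tool_pos: [0.4929, -0.1481, 0.2653]
tool_rot: [-0.003, 0.691, 0.723, -0.001]
contact_force: [-0.4, -0.8, -0.7]
gripper_width: 0.699
```

>>> {"fn": "play_rows", "kwargs": {"increments": [{"offset": [0, 0, -30], "twist": 0, "grip": 0.8}, {"offset": [0, 0, -65], "twist": 0, "grip": 0.8}, {"offset": [0, 0, -65], "twist": 0, "grip": 0.8}]}}

```text
time: 23.38
tool_pos: [0.4961, -0.1495, 0.3413]
tool_rot: [0.006, 0.691, 0.723, 0.002]
contact_force: [1.5, -0.3, 2.0]
gripper_width: 0.803
```

```bash
python3 - <<'E'
from h import *
caps("scene",.095); caps("top",.05); st(); plan((.412,.271,.16),2.7,3)
E
```

```text
red scene [175.9 131.4] 35 [ 0.578 -0.792  0.095]
red scene [406.5 301.3] 79 [0.442 0.304 0.095]
red scene [635.7 305.3] 63 [-0.019  0.629  0.095]
red scene [627.  319.2] 112 [0.039 0.646 0.095]
red scene [423.8 323.4] 84 [0.455 0.384 0.095]
red scene [391.5 337.2] 92 [0.547 0.375 0.095]
red top [195.9 239.2] 65 [0.523 0.343 0.05 ]
red top [191.4 270.4] 63 [0.428 0.352 0.05 ]
red top [218.8 275.3] 63 [0.415 0.27  0.05 ]
red top [562.1 292.1] 27 [ 0.38  -0.759  0.05 ]
red top [ 64.6 388.9] 100 [0.08  0.703 0.05 ]
red top [ 39.3 393.8] 96 [0.065 0.776 0.05 ]
red top [ 67.5 411.3] 101 [0.017 0.69  0.05 ]
red top [ 41.8 416.5] 102 [0.002 0.763 0.05 ]
red top [ 70. 434.] 101 [-0.045  0.678  0.05 ]
red top [ 44.  439.2] 107 [-0.06   0.751  0.05 ]
red top [ 72.8 456.9] 103 [-0.107  0.665  0.05 ]
red top [ 46.5 462.3] 109 [-0.123  0.738  0.05 ]
{'time': 23.483, 'joint_pos': [-0.436, -0.158, 1.932, 0.0, 1.363, -0.483], 'tool_pos': [0.495, -0.149, 0.336], 'tool_rot': [0.002, 0.691, 0.723, 0.001], 'contact_force': [0.659, -0.017, 0.146], 'gripper_width': 0.799}
from [ 0.4948 -0.1489  0.1808] yaw 2.6 dyaw 0.1 q6 -0.48 n 3
0 [141.1, -21.1, 6.9] twist -0.0
1 [141.1, -21.1, 6.9] twist -0.0
2 [141.1, -21.0, 6.9] twist -0.0
```

>>> {"fn": "play_rows", "kwargs": {"increments": [{"offset": [28, -4, 1], "twist": 0, "grip": 0.8}, {"offset": [56, -8, 2], "twist": 0, "grip": 0.8}, {"offset": [85, -12, 4], "twist": 0, "grip": 0.8}, {"offset": [113, -17, 5], "twist": 0, "grip": 0.8}, {"offset": [141, -21, 7], "twist": 0, "grip": 0.8}]}}

```text
time: 23.9
tool_pos: [0.4657, -0.0076, 0.3246]
tool_rot: [-0.001, 0.691, 0.723, -0.001]
contact_force: [0.5, 0.9, 0.7]
gripper_width: 0.801
```

>>> {"fn": "play_rows", "kwargs": {"increments": [{"offset": [28, -4, 1], "twist": 0, "grip": 0.8}, {"offset": [56, -8, 2], "twist": 0, "grip": 0.8}, {"offset": [85, -12, 4], "twist": 0, "grip": 0.8}, {"offset": [113, -17, 5], "twist": 0, "grip": 0.8}, {"offset": [141, -21, 7], "twist": 0, "grip": 0.8}]}}

```text
time: 24.32
tool_pos: [0.4382, 0.1323, 0.3177]
tool_rot: [-0.001, 0.691, 0.723, -0.001]
contact_force: [-0.2, 0.8, 0.2]
gripper_width: 0.8
```

>>> {"fn": "play_rows", "kwargs": {"increments": [{"offset": [28, -4, 1], "twist": 0, "grip": 0.8}, {"offset": [56, -8, 2], "twist": 0, "grip": 0.8}, {"offset": [85, -12, 4], "twist": 0, "grip": 0.8}, {"offset": [113, -17, 5], "twist": 0, "grip": 0.8}, {"offset": [141, -21, 7], "twist": 0, "grip": 0.8}]}}

```text
time: 24.73
tool_pos: [0.4107, 0.2721, 0.3106]
tool_rot: [-0.001, 0.691, 0.723, -0.001]
contact_force: [0.6, 0.2, -0.2]
gripper_width: 0.799
```

>>> {"fn": "play_rows", "kwargs": {"increments": [{"offset": [0, 0, 0], "twist": 0, "grip": 0.8}, {"offset": [0, 0, 0], "twist": 0, "grip": 0.8}]}}

```text
time: 24.9
tool_pos: [0.4109, 0.2717, 0.3106]
tool_rot: [-0.001, 0.69, 0.724, -0.002]
contact_force: [0.8, -0.8, 1.0]
gripper_width: 0.802
```

```bash
python3 - <<'E'
from h import *
a=caps("scene",.05); b=caps("top",.095)
cv2.imwrite("pics/e.png",np.hstack([cv2.resize(a[170:310,200:340],(400,400)),cv2.resize(b[190:330,265:405],(400,400))]))
plan((.412,.2705,.047),2.7,1)
E
```

```text
red scene [293.9 214.8] 61 [ 0.458 -0.202  0.05 ]
red scene [635.8 305.3] 61 [-0.07  0.61  0.05]
red scene [627.  319.2] 113 [-0.009  0.628  0.05 ]
red scene [423.7 323.1] 92 [0.423 0.354 0.05 ]
red scene [391.5 337.1] 91 [0.519 0.346 0.05 ]
red top [195.9 239.1] 64 [0.517 0.333 0.095]
red top [358.2 249. ] 66 [ 0.495 -0.143  0.095]
red top [562.1 292.1] 27 [ 0.378 -0.736  0.095]
red top [ 64.6 388.9] 100 [0.088 0.682 0.095]
red top [ 39.2 393.9] 96 [0.073 0.752 0.095]
red top [ 67.5 411.3] 101 [0.027 0.669 0.095]
red top [ 41.8 416.5] 102 [0.012 0.74  0.095]
red top [ 70.  433.9] 102 [-0.033  0.658  0.095]
red top [ 44.  439.2] 107 [-0.048  0.728  0.095]
red top [ 72.8 456.9] 103 [-0.094  0.645  0.095]
red top [ 46.4 462.4] 109 [-0.109  0.716  0.095]
from [0.4116 0.2705 0.1563] yaw 2.6 dyaw 0.1 q6 0.38 n 1
0 [-0.0, 0.4, 109.3] twist -0.001
```

View pics/e.png

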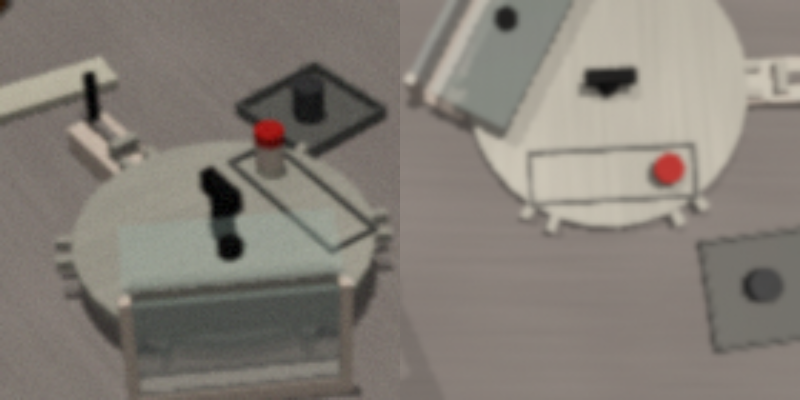

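The first pot stands in the tray at top crop (668,168), and the block is in the dish at (763,285). Picking the second pot.

>>> {"fn": "play_rows", "kwargs": {"increments": [{"offset": [0, 0.5, 30], "twist": 0, "grip": 0.8}, {"offset": [0, 0.5, 60], "twist": 0, "grip": 0.8}, {"offset": [0, 0.5, 90], "twist": 0, "grip": 0.8}, {"offset": [0, 0.5, 112], "twist": 0, "grip": 0.8}, {"offset": [0, 0.5, 112], "twist": 0, "grip": 0.8}]}}

```text
time: 25.42
tool_pos: [0.4101, 0.2686, 0.1951]
tool_rot: [-0.002, 0.691, 0.722, -0.005]
contact_force: [-0.7, -1.1, -1.1]
gripper_width: 0.802
```

>>> {"fn": "play_rows", "kwargs": {"increments": [{"offset": [0, 0, 0], "twist": 0, "grip": 0.8}, {"offset": [0, 0, 0], "twist": 0, "grip": 0.2}, {"offset": [0, 0, 0], "twist": 0, "grip": 0.2}, {"offset": [0, 0, 0], "twist": 0, "grip": 0.2}, {"offset": [0, 0, 0], "twist": 0, "grip": 0.2}]}}

```text
time: 25.83
tool_pos: [0.4135, 0.2714, 0.203]
tool_rot: [0.001, 0.691, 0.723, 0.002]
contact_force: [0.2, -0.9, 5.5]
gripper_width: 0.355
```

>>> {"fn": "play_rows", "kwargs": {"increments": [{"offset": [0, 0, 0], "twist": 0, "grip": 0.2}, {"offset": [0, 0, 0], "twist": 0, "grip": 0.2}]}}

```text
time: 26.0
tool_pos: [0.4135, 0.2715, 0.203]
tool_rot: [0.001, 0.691, 0.723, 0.002]
contact_force: [-0.7, -1.0, 5.9]
gripper_width: 0.351
```

>>> {"fn": "play_rows", "kwargs": {"increments": [{"offset": [0, 0, -25], "twist": 0, "grip": 0.2}, {"offset": [0, 0, -60], "twist": 0, "grip": 0.2}, {"offset": [0, 0, -95], "twist": 0, "grip": 0.2}, {"offset": [0, 0, -125], "twist": 0, "grip": 0.2}, {"offset": [0, 0, -125], "twist": 0, "grip": 0.2}]}}

```text
time: 26.42
tool_pos: [0.4142, 0.2719, 0.334]
tool_rot: [0.003, 0.691, 0.723, 0.006]
contact_force: [0.2, 0.5, 1.1]
gripper_width: 0.351
```

```bash
python3 - <<'E'
from h import *
manip.grab_frame("scene"); plan((.493,-.1065,.175),2.7,3)
E
```

```text
from [0.4135 0.2716 0.1757] yaw 2.6 dyaw 0.1 q6 0.38 n 3
0 [-127.1, 20.7, 0.2] twist -0.0
1 [-127.1, 20.6, 0.2] twist -0.0
2 [-127.1, 20.6, 0.2] twist -0.0
```

>>> {"fn": "play_rows", "kwargs": {"increments": [{"offset": [-25, 4, 0], "twist": 0, "grip": 0.2}, {"offset": [-51, 8, 0], "twist": 0, "grip": 0.2}, {"offset": [-76, 12, 0], "twist": 0, "grip": 0.2}, {"offset": [-102, 16, 0], "twist": 0, "grip": 0.2}, {"offset": [-127, 20.5, 0], "twist": 0, "grip": 0.2}]}}

```text
time: 26.88
tool_pos: [0.4381, 0.1439, 0.3241]
tool_rot: [-0.001, 0.69, 0.723, -0.001]
contact_force: [-0.0, -0.1, -0.6]
gripper_width: 0.353
```

>>> {"fn": "play_rows", "kwargs": {"increments": [{"offset": [-25, 4, 0], "twist": 0, "grip": 0.2}, {"offset": [-51, 8, 0], "twist": 0, "grip": 0.2}, {"offset": [-76, 12, 0], "twist": 0, "grip": 0.2}, {"offset": [-102, 16, 0], "twist": 0, "grip": 0.2}, {"offset": [-127, 20.5, 0], "twist": 0, "grip": 0.2}]}}

```text
time: 27.3
tool_pos: [0.4645, 0.0179, 0.3241]
tool_rot: [-0.001, 0.691, 0.723, -0.001]
contact_force: [0.0, 1.1, -0.4]
gripper_width: 0.348
```

>>> {"fn": "play_rows", "kwargs": {"increments": [{"offset": [-25, 4, 0], "twist": 0, "grip": 0.2}, {"offset": [-51, 8, 0], "twist": 0, "grip": 0.2}, {"offset": [-76, 12, 0], "twist": 0, "grip": 0.2}, {"offset": [-102, 16, 0], "twist": 0, "grip": 0.2}, {"offset": [-127, 20.5, 0], "twist": 0, "grip": 0.2}]}}

```text
time: 27.72
tool_pos: [0.4908, -0.1079, 0.324]
tool_rot: [-0.001, 0.691, 0.723, -0.001]
contact_force: [0.9, -0.3, -0.1]
gripper_width: 0.354
```

>>> {"fn": "play_rows", "kwargs": {"increments": [{"offset": [0, 0, 0], "twist": 0, "grip": 0.2}, {"offset": [0, 0, 15], "twist": 0, "grip": 0.2}, {"offset": [0, 0, 30], "twist": 0, "grip": 0.2}, {"offset": [0, 0, 45], "twist": 0, "grip": 0.2}, {"offset": [0, 0, 50], "twist": 0, "grip": 0.2}]}}

```text
time: 28.13
tool_pos: [0.4899, -0.1059, 0.2718]
tool_rot: [-0.003, 0.691, 0.723, -0.001]
contact_force: [0.4, 0.0, -0.9]
gripper_width: 0.351
```

>>> {"fn": "play_rows", "kwargs": {"increments": [{"offset": [0, 0, 0], "twist": 0, "grip": 0.2}, {"offset": [0, 0, 0], "twist": 0, "grip": 0.2}, {"offset": [0, 0, 0], "twist": 0, "grip": 0.2}]}}

```text
time: 28.38
tool_pos: [0.4916, -0.1066, 0.2765]
tool_rot: [0.001, 0.691, 0.723, 0.0]
contact_force: [0.5, -0.5, 0.4]
gripper_width: 0.355
```

```bash
python3 - <<'E'
from h import *
plan((.493,-.1065,.0965),2.7,1)
E
```

```text
from [ 0.4916 -0.1066  0.1215] yaw 2.7 dyaw 0.0 q6 -0.41 n 1
0 [0.1, 1.4, 25.0] twist -0.001
```

>>> {"fn": "play_rows", "kwargs": {"increments": [{"offset": [0, 1, 10], "twist": 0, "grip": 0.2}, {"offset": [0, 1, 18], "twist": 0, "grip": 0.2}, {"offset": [0, 1, 24], "twist": 0, "grip": 0.2}, {"offset": [0, 1, 24], "twist": 0, "grip": 0.2}, {"offset": [0, 1, 24], "twist": 0, "grip": 0.2}]}}

```text
time: 28.8
tool_pos: [0.4922, -0.1067, 0.2511]
tool_rot: [-0.001, 0.691, 0.723, -0.0]
contact_force: [0.3, -0.3, -0.4]
gripper_width: 0.351
```

>>> {"fn": "play_rows", "kwargs": {"increments": [{"offset": [0, 0, 1], "twist": 0, "grip": 0.2}, {"offset": [0, 0, 1], "twist": 0, "grip": 0.2}, {"offset": [0, 0, 1], "twist": 0, "grip": 0.2}]}}

```text
time: 29.05
tool_pos: [0.4923, -0.1067, 0.2507]
tool_rot: [-0.0, 0.691, 0.723, -0.0]
contact_force: [0.6, -0.4, -0.0]
gripper_width: 0.357
```

>>> {"fn": "play_rows", "kwargs": {"increments": [{"offset": [0, 0, 0.5], "twist": 0, "grip": 0.2}, {"offset": [0, 0, 0.5], "twist": 0, "grip": 0.7}, {"offset": [0, 0, 0.5], "twist": 0, "grip": 0.7}, {"offset": [0, 0, 0.5], "twist": 0, "grip": 0.7}, {"offset": [0, 0, -15], "twist": 0, "grip": 0.7}]}}

```text
time: 29.47
tool_pos: [0.4911, -0.1063, 0.2629]
tool_rot: [-0.003, 0.691, 0.723, -0.001]
contact_force: [0.0, -0.1, -0.1]
gripper_width: 0.703
```

>>> {"fn": "play_rows", "kwargs": {"increments": [{"offset": [0, 0, -30], "twist": 0, "grip": 0.8}, {"offset": [0, 0, -65], "twist": 0, "grip": 0.8}, {"offset": [0, 0, -65], "twist": 0, "grip": 0.8}]}}

```text
time: 29.72
tool_pos: [0.4944, -0.1075, 0.3387]
tool_rot: [0.006, 0.691, 0.723, 0.003]
contact_force: [1.1, -0.2, 1.4]
gripper_width: 0.799
```

```bash
python3 - <<'E'
from h import *
caps("scene",.05); plan((.426,.3535,.16),2.7,3)
E
```

```text
red scene [172.8 130.1] 24 [ 0.558 -0.884  0.05 ]
red scene [635.7 305.4] 62 [-0.07  0.61  0.05]
red scene [627.1 319.2] 112 [-0.009  0.628  0.05 ]
red scene [423.8 323.4] 84 [0.424 0.355 0.05 ]
red scene [391.5 337.2] 91 [0.519 0.346 0.05 ]
from [ 0.4938 -0.1073  0.1809] yaw 2.6 dyaw 0.1 q6 -0.41 n 3
0 [154.5, -15.5, 7.0] twist -0.0
1 [154.5, -15.4, 7.0] twist -0.0
2 [154.5, -15.4, 7.0] twist -0.0
```

>>> {"fn": "play_rows", "kwargs": {"increments": [{"offset": [31, -3, 1], "twist": 0, "grip": 0.8}, {"offset": [62, -6, 2], "twist": 0, "grip": 0.8}, {"offset": [93, -9, 4], "twist": 0, "grip": 0.8}, {"offset": [124, -12, 5], "twist": 0, "grip": 0.8}, {"offset": [154.5, -15.5, 7], "twist": 0, "grip": 0.8}]}}

```text
time: 30.18
tool_pos: [0.4691, 0.0482, 0.3227]
tool_rot: [-0.0, 0.691, 0.723, -0.0]
contact_force: [0.1, 0.3, -0.4]
gripper_width: 0.8
```

>>> {"fn": "play_rows", "kwargs": {"increments": [{"offset": [31, -3, 1], "twist": 0, "grip": 0.8}, {"offset": [62, -6, 2], "twist": 0, "grip": 0.8}, {"offset": [93, -9, 4], "twist": 0, "grip": 0.8}, {"offset": [124, -12, 5], "twist": 0, "grip": 0.8}, {"offset": [154.5, -15.5, 7], "twist": 0, "grip": 0.8}]}}

```text
time: 30.6
tool_pos: [0.4464, 0.2019, 0.3158]
tool_rot: [-0.0, 0.691, 0.723, -0.0]
contact_force: [-0.2, 0.7, 0.6]
gripper_width: 0.799
```

>>> {"fn": "play_rows", "kwargs": {"increments": [{"offset": [31, -3, 1], "twist": 0, "grip": 0.8}, {"offset": [62, -6, 2], "twist": 0, "grip": 0.8}, {"offset": [93, -9, 4], "twist": 0, "grip": 0.8}, {"offset": [124, -12, 5], "twist": 0, "grip": 0.8}, {"offset": [154.5, -15.5, 7], "twist": 0, "grip": 0.8}]}}

```text
time: 31.02
tool_pos: [0.4238, 0.3556, 0.3086]
tool_rot: [-0.0, 0.691, 0.723, -0.001]
contact_force: [1.3, 0.4, 0.3]
gripper_width: 0.8
```

>>> {"fn": "play_rows", "kwargs": {"increments": [{"offset": [0, 0, 0], "twist": 0, "grip": 0.8}, {"offset": [0, 0, 0], "twist": 0, "grip": 0.8}]}}

```text
time: 31.18
tool_pos: [0.4238, 0.3551, 0.3083]
tool_rot: [-0.0, 0.69, 0.724, -0.001]
contact_force: [-0.6, -0.9, 0.5]
gripper_width: 0.802
```

```bash
python3 - <<'E'
from h import *
caps("scene",.095); print(); caps("top",.095);plan((.426,.3535,.047),2.7,1)
E
```

```text
red scene [293.8 214.8] 60 [ 0.488 -0.151  0.095]
red scene [301.5 221.6] 67 [ 0.487 -0.112  0.095]
red scene [635.8 305.1] 65 [-0.02   0.628  0.095]
red scene [627.  319.2] 113 [0.039 0.646 0.095]
red scene [391.5 337.1] 93 [0.547 0.374 0.095]

red top [195.9 239.2] 65 [0.517 0.333 0.095]
red top [345.  249.6] 67 [ 0.493 -0.105  0.095]
red top [358.2 249. ] 66 [ 0.495 -0.143  0.095]
red top [191.4 268.1] 18 [0.432 0.342 0.095]
red top [562.1 292.1] 27 [ 0.378 -0.736  0.095]
red top [ 64.6 388.9] 100 [0.088 0.682 0.095]
red top [ 39.3 393.9] 97 [0.073 0.752 0.095]
red top [ 67.5 411.3] 101 [0.027 0.669 0.095]
red top [ 41.8 416.5] 102 [0.012 0.74  0.095]
red top [ 70. 434.] 101 [-0.033  0.657  0.095]
red top [ 44.  439.2] 107 [-0.048  0.728  0.095]
red top [ 72.8 456.9] 103 [-0.094  0.645  0.095]
red top [ 46.5 462.3] 109 [-0.109  0.716  0.095]
from [0.4244 0.3537 0.1538] yaw 2.6 dyaw 0.1 q6 0.51 n 1
0 [-0.3, 1.6, 106.8] twist -0.001
```

Both pots are in place. Picking the third.

>>> {"fn": "play_rows", "kwargs": {"increments": [{"offset": [0, 1.5, 30], "twist": 0, "grip": 0.8}, {"offset": [0, 1.5, 60], "twist": 0, "grip": 0.8}, {"offset": [0, 1.5, 90], "twist": 0, "grip": 0.8}, {"offset": [0, 1.5, 109], "twist": 0, "grip": 0.8}, {"offset": [0, 1.5, 109], "twist": 0, "grip": 0.8}]}}

```text
time: 31.7
tool_pos: [0.4242, 0.3515, 0.1953]
tool_rot: [-0.001, 0.691, 0.722, -0.005]
contact_force: [-1.4, -0.0, -1.2]
gripper_width: 0.8
```

>>> {"fn": "play_rows", "kwargs": {"increments": [{"offset": [0, 0, 0], "twist": 0, "grip": 0.8}, {"offset": [0, 0, 0], "twist": 0, "grip": 0.2}, {"offset": [0, 0, 0], "twist": 0, "grip": 0.2}, {"offset": [0, 0, 0], "twist": 0, "grip": 0.2}, {"offset": [0, 0, 0], "twist": 0, "grip": 0.2}]}}

```text
time: 32.12
tool_pos: [0.4271, 0.3547, 0.2031]
tool_rot: [0.001, 0.691, 0.723, 0.002]
contact_force: [-0.4, -0.2, 5.2]
gripper_width: 0.353
```

>>> {"fn": "play_rows", "kwargs": {"increments": [{"offset": [0, 0, 0], "twist": 0, "grip": 0.2}, {"offset": [0, 0, 0], "twist": 0, "grip": 0.2}]}}

```text
time: 32.28
tool_pos: [0.4271, 0.3548, 0.2031]
tool_rot: [0.001, 0.691, 0.723, 0.002]
contact_force: [0.1, 0.1, 6.5]
gripper_width: 0.356
```

>>> {"fn": "play_rows", "kwargs": {"increments": [{"offset": [0, 0, -25], "twist": 0, "grip": 0.2}, {"offset": [0, 0, -60], "twist": 0, "grip": 0.2}, {"offset": [0, 0, -95], "twist": 0, "grip": 0.2}, {"offset": [0, 0, -125], "twist": 0, "grip": 0.2}, {"offset": [0, 0, -125], "twist": 0, "grip": 0.2}]}}

```text
time: 32.7
tool_pos: [0.4277, 0.3554, 0.3343]
tool_rot: [0.002, 0.691, 0.723, 0.007]
contact_force: [1.3, 0.2, 0.1]
gripper_width: 0.348
```

```bash
python3 - <<'E'
from h import *
manip.grab_frame("scene"); plan((.491,-.0645,.175),2.7,3)
E
```

```text
from [0.4271 0.355  0.176 ] yaw 2.6 dyaw 0.1 q6 0.51 n 3
0 [-140.7, 14.8, 0.3] twist -0.0
1 [-140.7, 14.8, 0.3] twist -0.0
2 [-140.7, 14.7, 0.3] twist -0.0
```

>>> {"fn": "play_rows", "kwargs": {"increments": [{"offset": [-28, 3, 0], "twist": 0, "grip": 0.2}, {"offset": [-56, 6, 0], "twist": 0, "grip": 0.2}, {"offset": [-84, 9, 0], "twist": 0, "grip": 0.2}, {"offset": [-112, 12, 0], "twist": 0, "grip": 0.2}, {"offset": [-140.5, 15, 0], "twist": 0, "grip": 0.2}]}}

```text
time: 33.17
tool_pos: [0.4469, 0.2133, 0.324]
tool_rot: [-0.001, 0.69, 0.723, -0.001]
contact_force: [1.5, 0.5, -0.8]
gripper_width: 0.351
```

>>> {"fn": "play_rows", "kwargs": {"increments": [{"offset": [-28, 3, 0], "twist": 0, "grip": 0.2}, {"offset": [-56, 6, 0], "twist": 0, "grip": 0.2}, {"offset": [-84, 9, 0], "twist": 0, "grip": 0.2}, {"offset": [-112, 12, 0], "twist": 0, "grip": 0.2}, {"offset": [-140.5, 15, 0], "twist": 0, "grip": 0.2}]}}

```text
time: 33.58
tool_pos: [0.4683, 0.0736, 0.3241]
tool_rot: [-0.001, 0.691, 0.723, -0.001]
contact_force: [-0.7, -0.0, -0.2]
gripper_width: 0.352
```

>>> {"fn": "play_rows", "kwargs": {"increments": [{"offset": [-28, 3, 0], "twist": 0, "grip": 0.2}, {"offset": [-56, 6, 0], "twist": 0, "grip": 0.2}, {"offset": [-84, 9, 0], "twist": 0, "grip": 0.2}, {"offset": [-112, 12, 0], "twist": 0, "grip": 0.2}, {"offset": [-140.5, 15, 0], "twist": 0, "grip": 0.2}]}}

```text
time: 34.0
tool_pos: [0.4898, -0.066, 0.324]
tool_rot: [-0.001, 0.691, 0.723, -0.001]
contact_force: [0.8, -0.3, -0.3]
gripper_width: 0.351
```

>>> {"fn": "play_rows", "kwargs": {"increments": [{"offset": [0, 1, 0], "twist": 0, "grip": 0.2}, {"offset": [0, 1, 15], "twist": 0, "grip": 0.2}, {"offset": [0, 1, 30], "twist": 0, "grip": 0.2}, {"offset": [0, 1, 45], "twist": 0, "grip": 0.2}, {"offset": [0, 1, 50], "twist": 0, "grip": 0.2}]}}

```text
time: 34.42
tool_pos: [0.4899, -0.0639, 0.2719]
tool_rot: [-0.003, 0.691, 0.723, -0.001]
contact_force: [-0.3, -0.0, -1.0]
gripper_width: 0.349
```

>>> {"fn": "play_rows", "kwargs": {"increments": [{"offset": [0, 0, 0], "twist": 0, "grip": 0.2}, {"offset": [0, 0, 0], "twist": 0, "grip": 0.2}, {"offset": [0, 0, 0], "twist": 0, "grip": 0.2}]}}

```text
time: 34.67
tool_pos: [0.4917, -0.0645, 0.2764]
tool_rot: [0.0, 0.691, 0.723, 0.0]
contact_force: [-0.5, 0.9, -0.2]
gripper_width: 0.352
```

```bash
python3 - <<'E'
from h import *
plan((.491,-.0645,.0965),2.7,1)
E
```

```text
from [ 0.4917 -0.0645  0.1214] yaw 2.7 dyaw 0.0 q6 -0.33 n 1
0 [0.1, -0.7, 24.9] twist -0.001
```

>>> {"fn": "play_rows", "kwargs": {"increments": [{"offset": [0, -0.5, 10], "twist": 0, "grip": 0.2}, {"offset": [0, -0.5, 18], "twist": 0, "grip": 0.2}, {"offset": [0, -0.5, 25], "twist": 0, "grip": 0.2}, {"offset": [0, -0.5, 25], "twist": 0, "grip": 0.2}, {"offset": [0, -0.5, 25], "twist": 0, "grip": 0.2}]}}

```text
time: 35.08
tool_pos: [0.4908, -0.0648, 0.2501]
tool_rot: [-0.0, 0.691, 0.723, -0.0]
contact_force: [-0.5, 0.1, -0.2]
gripper_width: 0.356
```

>>> {"fn": "play_rows", "kwargs": {"increments": [{"offset": [0, 0, 0.5], "twist": 0, "grip": 0.2}, {"offset": [0, 0, 0.5], "twist": 0, "grip": 0.7}, {"offset": [0, 0, 0.5], "twist": 0, "grip": 0.7}, {"offset": [0, 0, 0.5], "twist": 0, "grip": 0.7}, {"offset": [0, 0, -15], "twist": 0, "grip": 0.7}]}}

```text
time: 35.5
tool_pos: [0.4895, -0.0644, 0.2625]
tool_rot: [-0.003, 0.691, 0.723, -0.002]
contact_force: [-0.1, 1.3, -0.1]
gripper_width: 0.696
```

>>> {"fn": "play_rows", "kwargs": {"increments": [{"offset": [0, 0, -30], "twist": 0, "grip": 0.8}, {"offset": [0, 0, -65], "twist": 0, "grip": 0.8}, {"offset": [0, 0, -65], "twist": 0, "grip": 0.8}]}}

```text
time: 35.75
tool_pos: [0.4929, -0.0653, 0.3383]
tool_rot: [0.006, 0.691, 0.723, 0.003]
contact_force: [0.9, -0.7, 1.8]
gripper_width: 0.802
```

```bash
python3 - <<'E'
from h import *
caps("scene",.05); plan((.5215,.3445,.16),2.7,3)
E
```

```text
red scene [174.2 129.5] 16 [ 0.551 -0.885  0.05 ]
red scene [293.  215.4] 51 [ 0.462 -0.201  0.05 ]
red scene [635.7 305.5] 63 [-0.069  0.611  0.05 ]
red scene [627.1 319.2] 112 [-0.009  0.628  0.05 ]
red scene [391.5 337.2] 91 [0.519 0.346 0.05 ]
from [ 0.4923 -0.0651  0.1805] yaw 2.6 dyaw 0.1 q6 -0.33 n 3
0 [136.0, 16.0, 6.8] twist -0.0
1 [136.0, 16.1, 6.8] twist -0.0
2 [135.9, 16.1, 6.8] twist -0.0
```

>>> {"fn": "play_rows", "kwargs": {"increments": [{"offset": [27, 3, 1], "twist": 0, "grip": 0.8}, {"offset": [54, 6, 2], "twist": 0, "grip": 0.8}, {"offset": [82, 9, 4], "twist": 0, "grip": 0.8}, {"offset": [109, 12, 5], "twist": 0, "grip": 0.8}, {"offset": [136, 16, 7], "twist": 0, "grip": 0.8}]}}

```text
time: 36.22
tool_pos: [0.5001, 0.073, 0.3225]
tool_rot: [-0.001, 0.691, 0.723, -0.001]
contact_force: [-0.2, -0.1, 0.4]
gripper_width: 0.801
```

>>> {"fn": "play_rows", "kwargs": {"increments": [{"offset": [27, 3, 1], "twist": 0, "grip": 0.8}, {"offset": [54, 6, 2], "twist": 0, "grip": 0.8}, {"offset": [82, 9, 4], "twist": 0, "grip": 0.8}, {"offset": [109, 12, 5], "twist": 0, "grip": 0.8}, {"offset": [136, 16, 7], "twist": 0, "grip": 0.8}]}}

```text
time: 36.63
tool_pos: [0.5098, 0.2097, 0.3153]
tool_rot: [-0.0, 0.691, 0.723, -0.001]
contact_force: [-0.3, -0.1, -0.2]
gripper_width: 0.796
```

>>> {"fn": "play_rows", "kwargs": {"increments": [{"offset": [27, 3, 1], "twist": 0, "grip": 0.8}, {"offset": [54, 6, 2], "twist": 0, "grip": 0.8}, {"offset": [82, 9, 4], "twist": 0, "grip": 0.8}, {"offset": [109, 12, 5], "twist": 0, "grip": 0.8}, {"offset": [136, 16, 7], "twist": 0, "grip": 0.8}]}}

```text
time: 37.05
tool_pos: [0.5196, 0.3463, 0.3081]
tool_rot: [-0.0, 0.691, 0.723, -0.001]
contact_force: [-0.2, -0.0, -0.8]
gripper_width: 0.799
```

>>> {"fn": "play_rows", "kwargs": {"increments": [{"offset": [0, 0, 0], "twist": 0, "grip": 0.8}, {"offset": [0, 0, 0], "twist": 0, "grip": 0.8}]}}

```text
time: 37.22
tool_pos: [0.5196, 0.3458, 0.308]
tool_rot: [-0.0, 0.69, 0.724, -0.001]
contact_force: [0.3, -0.6, -1.1]
gripper_width: 0.798
```

```bash
python3 - <<'E'
from h import *
caps("scene",.095); plan((.5215,.3445,.047),2.7,1)
E
```

```text
red scene [294.4 217. ] 128 [ 0.492 -0.142  0.095]
red scene [309.5 228.8] 64 [ 0.486 -0.071  0.095]
red scene [635.7 305.4] 62 [-0.019  0.629  0.095]
red scene [627.1 319.2] 113 [0.039 0.646 0.095]
from [0.5197 0.345  0.1532] yaw 2.7 dyaw 0.0 q6 0.42 n 1
0 [-0.5, 1.8, 106.2] twist -0.0
```

A merged red blob at scene (294,217) suggests one tray pot was knocked. I'll pick up the fourth pot first, then look.

>>> {"fn": "play_rows", "kwargs": {"increments": [{"offset": [0, 1.5, 30], "twist": 0, "grip": 0.8}, {"offset": [0, 1.5, 60], "twist": 0, "grip": 0.8}, {"offset": [0, 1.5, 90], "twist": 0, "grip": 0.8}, {"offset": [0, 1.5, 108.5], "twist": 0, "grip": 0.8}, {"offset": [0, 1.5, 108.5], "twist": 0, "grip": 0.8}]}}

```text
time: 37.68
tool_pos: [0.5193, 0.3425, 0.1951]
tool_rot: [-0.002, 0.691, 0.723, -0.005]
contact_force: [-0.6, 0.0, -0.8]
gripper_width: 0.801
```

>>> {"fn": "play_rows", "kwargs": {"increments": [{"offset": [0, 0, 0], "twist": 0, "grip": 0.8}, {"offset": [0, 0, 0], "twist": 0, "grip": 0.2}, {"offset": [0, 0, 0], "twist": 0, "grip": 0.2}, {"offset": [0, 0, 0], "twist": 0, "grip": 0.2}, {"offset": [0, 0, 0], "twist": 0, "grip": 0.2}]}}

```text
time: 38.1
tool_pos: [0.5226, 0.3454, 0.2038]
tool_rot: [0.001, 0.691, 0.723, 0.002]
contact_force: [-0.1, -0.8, 5.1]
gripper_width: 0.353
```

>>> {"fn": "play_rows", "kwargs": {"increments": [{"offset": [0, 0, 0], "twist": 0, "grip": 0.2}, {"offset": [0, 0, 0], "twist": 0, "grip": 0.2}]}}

```text
time: 38.27
tool_pos: [0.5226, 0.3455, 0.2038]
tool_rot: [0.001, 0.691, 0.723, 0.002]
contact_force: [0.1, -1.1, 6.0]
gripper_width: 0.35
```

>>> {"fn": "play_rows", "kwargs": {"increments": [{"offset": [0, 0, -25], "twist": 0, "grip": 0.2}, {"offset": [0, 0, -60], "twist": 0, "grip": 0.2}, {"offset": [0, 0, -95], "twist": 0, "grip": 0.2}, {"offset": [0, 0, -125], "twist": 0, "grip": 0.2}, {"offset": [0, 0, -125], "twist": 0, "grip": 0.2}]}}

```text
time: 38.68
tool_pos: [0.5234, 0.3462, 0.3354]
tool_rot: [0.002, 0.691, 0.723, 0.007]
contact_force: [0.9, 0.7, 0.5]
gripper_width: 0.35
```

```bash
python3 - <<'E'
from h import *
a=caps("scene",.095); b=caps("top",.095)
cv2.imwrite("pics/f.png",np.hstack([cv2.resize(a[170:310,200:340],(400,400)),cv2.resize(b[190:330,265:405],(400,400))]))
plan((.489,-.0235,.175),2.7,3)
E
```

```text
red scene [176.3 129.2] 29 [ 0.571 -0.805  0.095]
red scene [294.4 216.9] 125 [ 0.492 -0.142  0.095]
red scene [309.5 228.8] 62 [ 0.486 -0.071  0.095]
red scene [635.8 305.5] 62 [-0.019  0.629  0.095]
red scene [627.1 319.2] 112 [0.039 0.646 0.095]
red top [355.7 247.9] 152 [ 0.499 -0.136  0.095]
red top [331.5 250.2] 60 [ 0.491 -0.065  0.095]
red top [562.1 292.1] 27 [ 0.378 -0.736  0.095]
red top [ 64.7 388.9] 101 [0.088 0.682 0.095]
red top [ 39.3 393.8] 96 [0.073 0.752 0.095]
red top [ 67.5 411.3] 101 [0.027 0.669 0.095]
red top [ 41.9 416.3] 99 [0.013 0.739 0.095]
red top [ 70.1 434. ] 99 [-0.033  0.657  0.095]
red top [ 44.1 439.2] 106 [-0.048  0.728  0.095]
red top [ 72.8 456.9] 103 [-0.094  0.645  0.095]
red top [ 46.6 462.2] 106 [-0.109  0.716  0.095]
from [0.5219 0.3454 0.1737] yaw 2.6 dyaw 0.1 q6 0.42 n 3
0 [-122.3, -16.6, -0.4] twist -0.0
1 [-122.3, -16.7, -0.4] twist -0.0
2 [-122.3, -16.7, -0.4] twist -0.0
```

View pics/f.png

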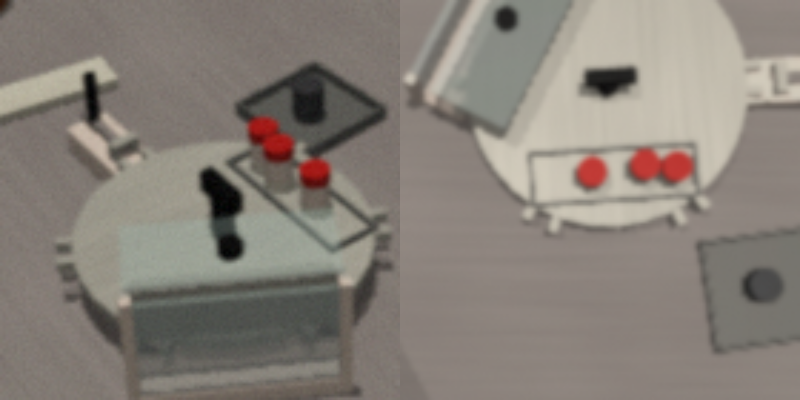

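All three pots stand upright in the tray. Two of them now sit closer together, at top crop (645,165) and (677,165), which is acceptable. Placing the fourth at the free end.

>>> {"fn": "play_rows", "kwargs": {"increments": [{"offset": [-24, -3, 0], "twist": 0, "grip": 0.2}, {"offset": [-48, -7, 0], "twist": 0, "grip": 0.2}, {"offset": [-73, -10, 0], "twist": 0, "grip": 0.2}, {"offset": [-98, -13, 0], "twist": 0, "grip": 0.2}, {"offset": [-122, -16.5, 0], "twist": 0, "grip": 0.2}]}}

```text
time: 39.2
tool_pos: [0.5097, 0.2212, 0.3236]
tool_rot: [-0.001, 0.691, 0.723, -0.002]
contact_force: [-0.3, 0.3, -0.3]
gripper_width: 0.354
```

>>> {"fn": "play_rows", "kwargs": {"increments": [{"offset": [-24, -3, 0], "twist": 0, "grip": 0.2}, {"offset": [-48, -7, 0], "twist": 0, "grip": 0.2}, {"offset": [-73, -10, 0], "twist": 0, "grip": 0.2}, {"offset": [-98, -13, 0], "twist": 0, "grip": 0.2}, {"offset": [-122, -16.5, 0], "twist": 0, "grip": 0.2}]}}

```text
time: 39.62
tool_pos: [0.4988, 0.0986, 0.3237]
tool_rot: [-0.001, 0.691, 0.723, -0.001]
contact_force: [0.2, 0.4, -0.4]
gripper_width: 0.352
```

>>> {"fn": "play_rows", "kwargs": {"increments": [{"offset": [-24, -3, 0], "twist": 0, "grip": 0.2}, {"offset": [-48, -7, 0], "twist": 0, "grip": 0.2}, {"offset": [-73, -10, 0], "twist": 0, "grip": 0.2}, {"offset": [-98, -13, 0], "twist": 0, "grip": 0.2}, {"offset": [-122, -16.5, 0], "twist": 0, "grip": 0.2}]}}

```text
time: 40.03
tool_pos: [0.488, -0.0239, 0.3238]
tool_rot: [-0.002, 0.691, 0.723, -0.001]
contact_force: [0.3, -0.2, -1.0]
gripper_width: 0.351
```

>>> {"fn": "play_rows", "kwargs": {"increments": [{"offset": [0, 0, 0], "twist": 0, "grip": 0.2}, {"offset": [0, 0, 15], "twist": 0, "grip": 0.2}, {"offset": [0, 0, 30], "twist": 0, "grip": 0.2}, {"offset": [0, 0, 42], "twist": 0, "grip": 0.2}, {"offset": [0, 0, 48], "twist": 0, "grip": 0.2}]}}

```text
time: 40.45
tool_pos: [0.4878, -0.0223, 0.2747]
tool_rot: [-0.002, 0.691, 0.723, -0.001]
contact_force: [-0.1, 0.6, -1.1]
gripper_width: 0.349
```

>>> {"fn": "play_rows", "kwargs": {"increments": [{"offset": [0, 0, 0], "twist": 0, "grip": 0.2}, {"offset": [0, 0, 0], "twist": 0, "grip": 0.2}, {"offset": [0, 0, 0], "twist": 0, "grip": 0.2}]}}

```text
time: 40.7
tool_pos: [0.4893, -0.0226, 0.2788]
tool_rot: [0.0, 0.691, 0.723, 0.0]
contact_force: [0.8, -0.7, -0.7]
gripper_width: 0.351
```

```bash
python3 - <<'E'
from h import *
plan((.489,-.0235,.097),2.7,1)
E
```

```text
from [ 0.4893 -0.0226  0.1238] yaw 2.7 dyaw 0.0 q6 -0.24 n 1
0 [-0.9, -0.3, 26.8] twist -0.001
```

>>> {"fn": "play_rows", "kwargs": {"increments": [{"offset": [-0.5, 0, 10], "twist": 0, "grip": 0.2}, {"offset": [-0.5, 0, 20], "twist": 0, "grip": 0.2}, {"offset": [-0.5, 0, 27], "twist": 0, "grip": 0.2}, {"offset": [-0.5, 0, 27], "twist": 0, "grip": 0.2}, {"offset": [-0.5, 0, 27], "twist": 0, "grip": 0.2}]}}

```text
time: 41.12
tool_pos: [0.4891, -0.0234, 0.2508]
tool_rot: [-0.0, 0.691, 0.723, -0.0]
contact_force: [0.7, -0.2, 0.3]
gripper_width: 0.354
```

>>> {"fn": "play_rows", "kwargs": {"increments": [{"offset": [0, 0, 0.5], "twist": 0, "grip": 0.2}, {"offset": [0, 0, 0.5], "twist": 0, "grip": 0.7}, {"offset": [0, 0, 0.5], "twist": 0, "grip": 0.7}, {"offset": [0, 0, 0.5], "twist": 0, "grip": 0.7}, {"offset": [0, 0, -15], "twist": 0, "grip": 0.7}]}}

```text
time: 41.53
tool_pos: [0.4875, -0.0231, 0.2629]
tool_rot: [-0.003, 0.691, 0.723, -0.002]
contact_force: [-0.8, -0.0, -0.9]
gripper_width: 0.703
```

>>> {"fn": "play_rows", "kwargs": {"increments": [{"offset": [0, 0, -30], "twist": 0, "grip": 0.8}, {"offset": [0, 0, -65], "twist": 0, "grip": 0.8}, {"offset": [40, 0, -90], "twist": 0, "grip": 0.8}, {"offset": [80, 0, -100], "twist": 0, "grip": 0.6}, {"offset": [120, 0, -100], "twist": 0, "grip": 0.6}]}}

```text
time: 41.95
tool_pos: [0.4843, 0.0942, 0.3703]
tool_rot: [0.003, 0.692, 0.722, 0.003]
contact_force: [2.0, 0.8, 0.7]
gripper_width: 0.597
```

>>> {"fn": "play_rows", "kwargs": {"increments": [{"offset": [40, 0, 0], "twist": 0, "grip": 0.6}, {"offset": [80, 0, 0], "twist": 0, "grip": 0.6}, {"offset": [80, 0, 0], "twist": 0, "grip": 0.6}]}}

```text
time: 42.2
tool_pos: [0.4788, 0.1786, 0.3662]
tool_rot: [-0.001, 0.688, 0.726, 0.001]
contact_force: [-0.6, 0.0, -0.4]
gripper_width: 0.598
```

```bash
python3 - <<'E'
from h import *
a=caps("scene",.095); b=manip.grab_frame("top"); find("tray","scene",k=1); find("handle","top",k=1); find("block_mid","scene",k=2)
cv2.imwrite("pics/g.png",np.hstack([cv2.resize(a[190:270,240:330],(400,356),interpolation=2),cv2.resize(b[200:280,300:390],(400,356),interpolation=2)]))
plan((.5885,-.081,.165),2.7,2)
E
```

```text
red scene [176.2 130.2] 52 [ 0.574 -0.799  0.095]
red scene [294.6 217. ] 131 [ 0.492 -0.141  0.095]
red scene [309.7 229. ] 60 [ 0.486 -0.07   0.095]
red scene [318.4 236.5] 65 [ 0.484 -0.029  0.095]
red scene [635.7 305.5] 63 [-0.019  0.629  0.095]
red scene [627.  319.3] 114 [0.04  0.646 0.095]
tray scene tip_of 0.82 [ 0.492 -0.087  0.047] [305. 240.]
handle top tip_of 0.6 [ 0.385 -0.254  0.028] [392. 288.]
block_mid scene tip_of 0.76 [ 0.378 -0.248  0.031] [308. 204.]
from [0.48   0.1726 0.2108] yaw 2.6 dyaw 0.1 q6 0.15 n 2
0 [-129.1, 48.5, 22.9] twist -0.001
1 [-129.2, 48.4, 22.9] twist -0.001
```

View pics/g.png

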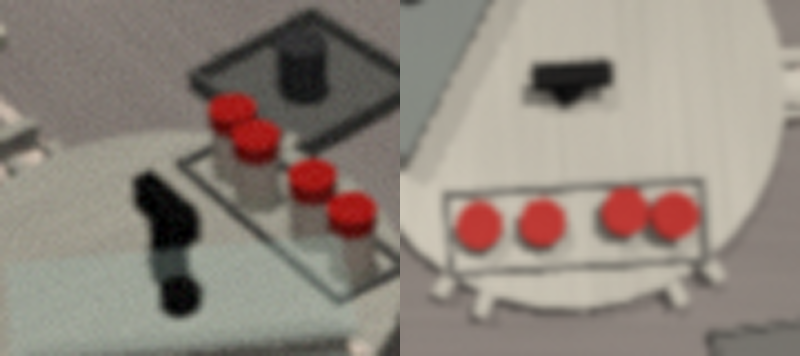

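All four pots stand upright inside the tray lips, at top crop (478,225), (540,222), (623,212) and (673,215), and the block is in the dish. Back to the handle.

>>> {"fn": "play_rows", "kwargs": {"increments": [{"offset": [-26, 10, 0], "twist": 0, "grip": 0.5}, {"offset": [-52, 20, 0], "twist": 0, "grip": 0.5}, {"offset": [-78, 29, 0], "twist": 0, "grip": 0.5}, {"offset": [-104, 39, 0], "twist": 0, "grip": 0.5}, {"offset": [-129, 48.5, 0], "twist": 0, "grip": 0.5}]}}

```text
time: 42.87
tool_pos: [0.5346, 0.0439, 0.3661]
tool_rot: [0.0, 0.692, 0.722, -0.0]
contact_force: [0.1, 0.5, -0.2]
gripper_width: 0.498
```

>>> {"fn": "play_rows", "kwargs": {"increments": [{"offset": [-26, 10, 0], "twist": 0, "grip": 0.5}, {"offset": [-52, 20, 0], "twist": 0, "grip": 0.5}, {"offset": [-78, 29, 0], "twist": 0, "grip": 0.5}, {"offset": [-104, 39, 0], "twist": 0, "grip": 0.5}, {"offset": [-129, 48.5, 0], "twist": 0, "grip": 0.5}]}}

```text
time: 43.28
tool_pos: [0.5886, -0.0831, 0.366]
tool_rot: [0.0, 0.692, 0.722, -0.0]
contact_force: [0.3, -0.9, 0.4]
gripper_width: 0.499
```

>>> {"fn": "play_rows", "kwargs": {"increments": [{"offset": [0, 0, 0], "twist": 0, "grip": 0.5}, {"offset": [0, 0, 0], "twist": 0, "grip": 0.5}, {"offset": [0, 0, 0], "twist": 0, "grip": 0.5}]}}

```text
time: 43.53
tool_pos: [0.5883, -0.0806, 0.3658]
tool_rot: [-0.0, 0.691, 0.723, -0.0]
contact_force: [-0.3, 0.1, -0.8]
gripper_width: 0.501
```

```bash
python3 - <<'E'
from h import *
plan((.5885,-.081,.109),2.7,1)
E
```

```text
from [ 0.5883 -0.0806  0.2108] yaw 2.5 dyaw 0.2 q6 -0.31 n 1
0 [-0.4, 0.2, 101.8] twist -0.003
```

>>> {"fn": "play_rows", "kwargs": {"increments": [{"offset": [0, 0, 25], "twist": 0, "grip": 0.5}, {"offset": [0, 0, 50], "twist": 0, "grip": 0.5}, {"offset": [0, 0, 75], "twist": 0, "grip": 0.5}, {"offset": [0, 0, 100], "twist": 0, "grip": 0.5}, {"offset": [0, 0, 102], "twist": 0, "grip": 0.5}]}}

```text
time: 43.95
tool_pos: [0.5861, -0.0784, 0.2584]
tool_rot: [-0.004, 0.69, 0.723, -0.002]
contact_force: [-0.2, -0.3, -1.4]
gripper_width: 0.493
```

>>> {"fn": "play_rows", "kwargs": {"increments": [{"offset": [0, 0, 0], "twist": 0, "grip": 0.5}, {"offset": [0, 0, 0], "twist": 0, "grip": 0.5}, {"offset": [0, 0, 0], "twist": 0, "grip": 0}, {"offset": [0, 0, 0], "twist": 0, "grip": 0}, {"offset": [0, 0, 0], "twist": 0, "grip": 0}]}}

```text
time: 44.37
tool_pos: [0.5889, -0.08, 0.2683]
tool_rot: [-0.0, 0.69, 0.724, -0.001]
contact_force: [-13.5, -2.5, 17.0]
gripper_width: 0.173
```

>>> {"fn": "play_rows", "kwargs": {"increments": [{"offset": [0, 0, 0], "twist": 0, "grip": 0}, {"offset": [0, 0, 0], "twist": 0, "grip": 0}]}}

```text
time: 44.53
tool_pos: [0.5888, -0.08, 0.2684]
tool_rot: [-0.0, 0.69, 0.723, -0.001]
contact_force: [-11.7, 1.0, 14.4]
gripper_width: 0.172
```

>>> {"fn": "play_rows", "kwargs": {"increments": [{"offset": [0, -1, -1], "twist": 0, "grip": 0}, {"offset": [0, -1, -1], "twist": 0.03, "grip": 0}, {"offset": [0, -1, -1], "twist": 0.08, "grip": 0}, {"offset": [0, -1, -1], "twist": 0.15, "grip": 0}, {"offset": [0, -1, -1], "twist": 0.22, "grip": 0}]}}

```text
time: 44.95
tool_pos: [0.5884, -0.08, 0.2684]
tool_rot: [0.002, 0.766, 0.642, 0.0]
contact_force: [-3.6, 0.7, 6.3]
gripper_width: 0.175
```

>>> {"fn": "play_rows", "kwargs": {"increments": [{"offset": [0, 0, 0], "twist": 0.07, "grip": 0}, {"offset": [0, 0, 0], "twist": 0.14, "grip": 0}, {"offset": [0, 0, 0], "twist": 0.21, "grip": 0}, {"offset": [0, 0, 0], "twist": 0.28, "grip": 0}, {"offset": [0, 0, 0], "twist": 0.35, "grip": 0}]}}

```text
time: 45.37
tool_pos: [0.5885, -0.0801, 0.2684]
tool_rot: [0.002, 0.867, 0.499, 0.001]
contact_force: [-2.0, 0.0, 6.3]
gripper_width: 0.171
```

>>> {"fn": "play_rows", "kwargs": {"increments": [{"offset": [0, 0, 0], "twist": 0.07, "grip": 0}, {"offset": [0, 0, 0], "twist": 0.14, "grip": 0}, {"offset": [0, 0, 0], "twist": 0.21, "grip": 0}, {"offset": [0, 0, 0], "twist": 0.28, "grip": 0}, {"offset": [0, 0, 0], "twist": 0.35, "grip": 0}]}}

```text
time: 45.78
tool_pos: [0.5887, -0.0804, 0.2684]
tool_rot: [0.002, 0.94, 0.34, 0.001]
contact_force: [0.6, -0.8, 4.4]
gripper_width: 0.174
```

>>> {"fn": "play_rows", "kwargs": {"increments": [{"offset": [0, 0, 0], "twist": 0.06, "grip": 0}, {"offset": [0, 0, 0], "twist": 0.1, "grip": 0}, {"offset": [0, 0, 0], "twist": 0.127, "grip": 0}, {"offset": [0, 0, 0], "twist": 0.127, "grip": 0}]}}

```text
time: 46.12
tool_pos: [0.5887, -0.0804, 0.2685]
tool_rot: [0.002, 0.96, 0.281, 0.001]
contact_force: [-0.4, -1.2, 6.4]
gripper_width: 0.171
```

```bash
python3 - <<'E'
from h import *
caps("scene",.095); find("tray","scene",k=1); print(np.degrees(yaw_of(st())[0]))
E
```

```text
red scene [176.4 129.9] 76 [ 0.573 -0.801  0.095]
red scene [312.1 239.1] 105 [ 0.505 -0.029  0.095]
red scene [635.7 305.4] 62 [-0.019  0.629  0.095]
red scene [627.  319.3] 113 [0.04  0.646 0.095]
tray scene tip_of 0.61 [ 0.534 -0.002  0.045] [309. 262.]
{'time': 46.217, 'joint_pos': [-0.261, 0.101, 1.799, -0.002, 1.237, 0.74], 'tool_pos': [0.589, -0.08, 0.268], 'tool_rot': [0.002, 0.96, 0.281, 0.001], 'contact_force': [0.045, -1.99, 6.49], 'gripper_width': 0.177}
-57.30205931845021
```

>>> {"fn": "play_rows", "kwargs": {"increments": [{"offset": [0, 0, 0], "twist": 0.03, "grip": 0}, {"offset": [0, 0, 0], "twist": 0.08, "grip": 0}, {"offset": [0, 0, 0], "twist": 0.14, "grip": 0}, {"offset": [0, 0, 0], "twist": 0.21, "grip": 0}, {"offset": [0, 0, 0], "twist": 0.28, "grip": 0}]}}

```text
time: 46.63
tool_pos: [0.5888, -0.0805, 0.2684]
tool_rot: [0.002, 0.99, 0.144, 0.002]
contact_force: [1.6, -3.1, 6.2]
gripper_width: 0.172
```

>>> {"fn": "play_rows", "kwargs": {"increments": [{"offset": [0, 0, 0], "twist": 0.07, "grip": 0}, {"offset": [0, 0, 0], "twist": 0.14, "grip": 0}, {"offset": [0, 0, 0], "twist": 0.21, "grip": 0}, {"offset": [0, 0, 0], "twist": 0.28, "grip": 0}, {"offset": [0, 0, 0], "twist": 0.35, "grip": 0}]}}

```text
time: 47.05
tool_pos: [0.5888, -0.0808, 0.2685]
tool_rot: [0.002, 1.0, -0.031, 0.002]
contact_force: [1.0, -4.8, 6.1]
gripper_width: 0.172
```

>>> {"fn": "play_rows", "kwargs": {"increments": [{"offset": [0, 0, 0], "twist": 0.07, "grip": 0}, {"offset": [0, 0, 0], "twist": 0.14, "grip": 0}, {"offset": [0, 0, 0], "twist": 0.2, "grip": 0}, {"offset": [0, 0, 0], "twist": 0.26, "grip": 0}, {"offset": [0, 0, 0], "twist": 0.31, "grip": 0}]}}

```text
time: 47.47
tool_pos: [0.5887, -0.0811, 0.2685]
tool_rot: [0.001, 0.983, -0.185, 0.002]
contact_force: [0.3, -5.0, 4.8]
gripper_width: 0.171
```

>>> {"fn": "play_rows", "kwargs": {"increments": [{"offset": [0, 0, 0], "twist": 0.05, "grip": 0}, {"offset": [0, 0, 0], "twist": 0.08, "grip": 0}, {"offset": [0, 0, 0], "twist": 0.1, "grip": 0}, {"offset": [0, 0, 0], "twist": 0.107, "grip": 0}, {"offset": [0, 0, 0], "twist": 0.107, "grip": 0}]}}

```text
time: 47.88
tool_pos: [0.5887, -0.0811, 0.2685]
tool_rot: [0.001, 0.972, -0.236, 0.002]
contact_force: [-0.1, -5.7, 6.9]
gripper_width: 0.17
```

```bash
python3 - <<'E'
from h import *
manip.grab_frame("scene"); find("tray","scene",k=1); s=st();print(np.degrees(yaw_of(s)[0]),s["ft_torque"])
E
```

```text
tray scene tip_of 0.69 [0.63  0.002 0.047] [280. 275.]
{'time': 47.983, 'joint_pos': [-0.262, 0.101, 1.799, -0.003, 1.237, 1.787], 'tool_pos': [0.589, -0.081, 0.268], 'tool_rot': [0.001, 0.972, -0.236, 0.002], 'contact_force': [0.208, -5.158, 6.108], 'gripper_width': 0.177}
-117.3330003413709 [-0.43862274  0.8167381  -0.01920603]
```

>>> {"fn": "play_rows", "kwargs": {"increments": [{"offset": [0, 0, 0], "twist": 0, "grip": 0.5}, {"offset": [0, 0, 0], "twist": 0, "grip": 0.5}, {"offset": [0, 0, 0], "twist": 0, "grip": 0.5}, {"offset": [0, 0, -20], "twist": 0, "grip": 0.5}, {"offset": [0, 0, -50], "twist": 0, "grip": 0.5}]}}

```text
time: 48.4
tool_pos: [0.5862, -0.0793, 0.3112]
tool_rot: [-0.0, 0.972, -0.236, -0.004]
contact_force: [0.7, -1.0, -1.1]
gripper_width: 0.496
```

>>> {"fn": "play_rows", "kwargs": {"increments": [{"offset": [0, 0, -25], "twist": 0, "grip": 0.5}, {"offset": [0, 0, -45], "twist": 0, "grip": 0.5}, {"offset": [0, 0, -45], "twist": 0, "grip": 0.5}]}}

```text
time: 48.65
tool_pos: [0.5889, -0.0799, 0.366]
tool_rot: [-0.0, 0.972, -0.236, 0.005]
contact_force: [0.8, -1.0, 1.0]
gripper_width: 0.504
```

```bash
python3 - <<'E'
from h import *
manip.grab_frame("scene"); manip.grab_frame("top")
for n in ("scene","top"): find("bolt_grip",n,k=1)
plan((.6046,-.3273,.2),-86.5,2)
E
```

```text
bolt_grip scene tip_of 0.44 [ 0.602 -0.323  0.087] [232. 201.]
bolt_grip top tip_of 0.68 [ 0.604 -0.327  0.085] [420. 214.]
from [ 0.5872 -0.0796  0.2032] yaw -117.3 dyaw 30.8 q6 1.79 n 2
0 [64.6, 106.1, 1.6] twist -0.269
1 [34.1, 119.4, 1.6] twist -0.269
```

>>> {"fn": "play_rows", "kwargs": {"increments": [{"offset": [13, 21, 0], "twist": -0.054, "grip": 0.6}, {"offset": [26, 42, 0], "twist": -0.108, "grip": 0.6}, {"offset": [39, 64, 0], "twist": -0.162, "grip": 0.6}, {"offset": [52, 85, 0], "twist": -0.215, "grip": 0.6}, {"offset": [64.5, 106, 1], "twist": -0.269, "grip": 0.6}]}}

```text
time: 49.27
tool_pos: [0.5959, -0.2045, 0.3567]
tool_rot: [-0.001, 0.995, -0.102, -0.002]
contact_force: [0.1, -0.4, 0.7]
gripper_width: 0.6
```

>>> {"fn": "play_rows", "kwargs": {"increments": [{"offset": [7, 24, 0], "twist": -0.054, "grip": 0.6}, {"offset": [14, 48, 0], "twist": -0.108, "grip": 0.6}, {"offset": [21, 72, 0], "twist": -0.162, "grip": 0.6}, {"offset": [27, 96, 0], "twist": -0.215, "grip": 0.6}, {"offset": [34, 119.5, 1], "twist": -0.269, "grip": 0.6}]}}

```text
time: 49.68
tool_pos: [0.6044, -0.3286, 0.3555]
tool_rot: [-0.001, 0.999, 0.032, -0.002]
contact_force: [0.7, 0.3, 0.4]
gripper_width: 0.601
```

>>> {"fn": "play_rows", "kwargs": {"increments": [{"offset": [0, 0, 0], "twist": 0, "grip": 0.6}, {"offset": [0, 0, 0], "twist": 0, "grip": 0.6}, {"offset": [0, 0, 0], "twist": 0, "grip": 0.6}]}}

```text
time: 49.93
tool_pos: [0.6046, -0.327, 0.3561]
tool_rot: [-0.001, 1.0, 0.03, -0.001]
contact_force: [0.6, 0.4, 0.4]
gripper_width: 0.599
```

```bash
python3 - <<'E'
from h import *
plan((.6046,-.3273,.092),-86.5,1)
E
```

```text
from [ 0.6046 -0.327   0.2011] yaw -86.5 dyaw 0.0 q6 0.91 n 1
0 [-0.0, 0.3, 109.1] twist -0.001
```

>>> {"fn": "play_rows", "kwargs": {"increments": [{"offset": [0, 0, 28], "twist": 0, "grip": 0.6}, {"offset": [0, 0, 56], "twist": 0, "grip": 0.6}, {"offset": [0, 0, 84], "twist": 0, "grip": 0.6}, {"offset": [0, 0, 110], "twist": 0, "grip": 0.6}, {"offset": [0, 0, 110], "twist": 0, "grip": 0.6}]}}

```text
time: 50.35
tool_pos: [0.6027, -0.3246, 0.2402]
tool_rot: [-0.004, 0.999, 0.031, -0.005]
contact_force: [-1.9, 0.3, -1.1]
gripper_width: 0.596
```

>>> {"fn": "play_rows", "kwargs": {"increments": [{"offset": [0, 0, 0], "twist": 0, "grip": 0.6}, {"offset": [0, 0, 0], "twist": 0, "grip": 0}, {"offset": [0, 0, 0], "twist": 0, "grip": 0}, {"offset": [0, 0, 0], "twist": 0, "grip": 0}, {"offset": [0, 0, 0], "twist": 0, "grip": 0}]}}

```text
time: 50.77
tool_pos: [0.6058, -0.3264, 0.2513]
tool_rot: [-0.001, 1.0, 0.03, 0.001]
contact_force: [-1.1, 7.9, 5.1]
gripper_width: 0.143
```

>>> {"fn": "play_rows", "kwargs": {"increments": [{"offset": [0, 0, 0], "twist": 0, "grip": 0}, {"offset": [0, 0, 0], "twist": 0, "grip": 0}]}}

```text
time: 50.93
tool_pos: [0.6058, -0.3264, 0.2513]
tool_rot: [-0.001, 1.0, 0.031, 0.001]
contact_force: [-1.6, 7.9, 6.3]
gripper_width: 0.141
```

>>> {"fn": "play_rows", "kwargs": {"increments": [{"offset": [0, -5, 0], "twist": 0, "grip": 0}, {"offset": [0, -10, 0], "twist": 0, "grip": 0}, {"offset": [0, -15, 0], "twist": 0, "grip": 0}, {"offset": [0, -20, 0], "twist": 0, "grip": 0}, {"offset": [0, -25, 0], "twist": 0, "grip": 0}]}}

```text
time: 51.35
tool_pos: [0.6041, -0.3032, 0.2513]
tool_rot: [0.002, 1.0, 0.03, 0.002]
contact_force: [-1.3, -0.8, 7.0]
gripper_width: 0.142
```

>>> {"fn": "play_rows", "kwargs": {"increments": [{"offset": [0, -1, 0], "twist": 0, "grip": 0}, {"offset": [0, -2, 0], "twist": 0, "grip": 0}, {"offset": [0, -2, 0], "twist": 0, "grip": 0}]}}

```text
time: 51.6
tool_pos: [0.604, -0.3011, 0.2513]
tool_rot: [0.002, 1.0, 0.03, 0.002]
contact_force: [-1.5, -0.8, 5.7]
gripper_width: 0.142
```

>>> {"fn": "play_rows", "kwargs": {"increments": [{"offset": [0, -1, 0], "twist": 0, "grip": 0}, {"offset": [0, -2, 0], "twist": 0, "grip": 0}, {"offset": [0, -3, 0], "twist": 0, "grip": 0}, {"offset": [0, -3, 0], "twist": 0, "grip": 0}]}}

```text
time: 51.93
tool_pos: [0.6038, -0.2983, 0.2513]
tool_rot: [0.002, 1.0, 0.03, 0.002]
contact_force: [-0.4, -1.3, 8.0]
gripper_width: 0.136
```

>>> {"fn": "play_rows", "kwargs": {"increments": [{"offset": [0, -1, 0], "twist": 0, "grip": 0}, {"offset": [0, -2, 0], "twist": 0, "grip": 0}, {"offset": [0, -2, 0], "twist": 0, "grip": 0}]}}

```text
time: 52.18
tool_pos: [0.6037, -0.2963, 0.2513]
tool_rot: [0.002, 1.0, 0.03, 0.002]
contact_force: [-1.2, -0.9, 6.3]
gripper_width: 0.138
```

>>> {"fn": "play_rows", "kwargs": {"increments": [{"offset": [0, -1, 0], "twist": 0, "grip": 0}, {"offset": [0, -2, 0], "twist": 0, "grip": 0}, {"offset": [0, -2, 0], "twist": 0, "grip": 0}]}}

```text
time: 52.43
tool_pos: [0.6035, -0.2949, 0.2514]
tool_rot: [0.003, 1.0, 0.03, 0.002]
contact_force: [-0.5, -4.8, 6.5]
gripper_width: 0.137
```

>>> {"fn": "play_rows", "kwargs": {"increments": [{"offset": [0, -1, 0], "twist": 0, "grip": 0}, {"offset": [0, -2, 0], "twist": 0, "grip": 0}, {"offset": [0, -2, 0], "twist": 0, "grip": 0}]}}

```text
time: 52.68
tool_pos: [0.6034, -0.2941, 0.2515]
tool_rot: [0.005, 1.0, 0.03, 0.003]
contact_force: [1.3, -9.4, 3.5]
gripper_width: 0.143
```

>>> {"fn": "play_rows", "kwargs": {"increments": [{"offset": [0, -1, 0], "twist": 0, "grip": 0}, {"offset": [0, -2, 0], "twist": 0, "grip": 0}, {"offset": [0, -2, 0], "twist": 0, "grip": 0}, {"offset": [0, 0, 0], "twist": 0, "grip": 0}, {"offset": [0, 0, 0], "twist": 0, "grip": 0}]}}

```text
time: 53.1
tool_pos: [0.6033, -0.2944, 0.2515]
tool_rot: [0.004, 1.0, 0.03, 0.003]
contact_force: [0.7, -8.3, 3.8]
gripper_width: 0.142
```

>>> {"fn": "play_rows", "kwargs": {"increments": [{"offset": [0, 0, 0], "twist": 0, "grip": 0.5}, {"offset": [0, 0, 0], "twist": 0, "grip": 0.5}, {"offset": [0, 0, 0], "twist": 0, "grip": 0.5}, {"offset": [0, 0, 0], "twist": 0, "grip": 0.5}, {"offset": [0, 0, -20], "twist": 0, "grip": 0.5}]}}

```text
time: 53.52
tool_pos: [0.6011, -0.2902, 0.2629]
tool_rot: [-0.003, 1.0, 0.031, -0.004]
contact_force: [-0.7, 0.4, -1.4]
gripper_width: 0.499
```

>>> {"fn": "play_rows", "kwargs": {"increments": [{"offset": [0, 0, -40], "twist": 0, "grip": 0.5}, {"offset": [0, 0, -80], "twist": 0, "grip": 0.5}, {"offset": [0, 0, -120], "twist": 0, "grip": 0.5}, {"offset": [0, 40, -140], "twist": 0, "grip": 0.5}, {"offset": [0, 80, -140], "twist": 0, "grip": 0.5}]}}

```text
time: 53.93
tool_pos: [0.6089, -0.3692, 0.4168]
tool_rot: [0.003, 0.999, 0.033, 0.005]
contact_force: [0.8, -0.1, 1.1]
gripper_width: 0.5
```

>>> {"fn": "play_rows", "kwargs": {"increments": [{"offset": [40, 0, 0], "twist": 0, "grip": 0.5}, {"offset": [80, 0, 0], "twist": 0, "grip": 0.5}, {"offset": [120, 20, 0], "twist": 0, "grip": 0.5}, {"offset": [120, 20, 0], "twist": 0, "grip": 0.5}]}}

```text
time: 54.27
tool_pos: [0.733, -0.3838, 0.4013]
tool_rot: [-0.002, 1.0, 0.031, -0.002]
contact_force: [-0.3, -0.6, -2.2]
gripper_width: 0.501
```

```bash
python3 - <<'E'
from h import *
st()
a=manip.grab_frame("scene"); b=manip.grab_frame("top")
for n in ("scene","top"):
  for q in("bolt_grip","tray","pot1_mid","block_mid","beaker_big","beaker_small","pipette_pack"): find(q,n,k=3)
cv2.imwrite("pics/h.png",np.hstack([cv2.resize(a[180:320,200:340],(400,400),interpolation=2),cv2.resize(b[150:310,270:430],(400,400),interpolation=2)]))
E
```

```text
{'time': 54.267, 'joint_pos': [-0.572, 0.529, 1.047, 0.001, 1.57, 0.936], 'tool_pos': [0.733, -0.384, 0.401], 'tool_rot': [-0.002, 1.0, 0.031, -0.002], 'contact_force': [-0.348, -0.627, -2.161], 'gripper_width': 0.501}
bolt_grip scene tip_of 0.58 [ 0.602 -0.289  0.086] [237. 207.]
tray scene tip_of 0.87 [0.629 0.002 0.046] [280. 275.]
pot1_mid scene tip_of 0.53 [ 0.651 -0.008  0.077] [271. 268.]
pot1_mid scene tip_of 0.41 [0.601 0.018 0.081] [292. 265.]
block_mid scene tip_of 0.45 [ 0.376 -0.249  0.029] [308. 204.]
beaker_big scene tip_of 0.9 [ 0.699  0.283 -0.001] [316. 366.]
beaker_small scene tip_of 0.85 [0.64  0.4   0.002] [364. 387.]
pipette_pack scene tip_of 0.9 [ 0.639 -0.456  0.003] [205. 205.]
pipette_pack scene tip_of 0.69 [ 0.587 -0.076  0.107] [278. 237.]
tray top tip_of 0.78 [0.63  0.003 0.05 ] [309. 206.]
beaker_big top tip_of 0.66 [0.702 0.281 0.002] [222. 185.]
pipette_pack top tip_of 0.53 [ 0.638 -0.454 -0.002] [453. 209.]
```

View pics/h.png

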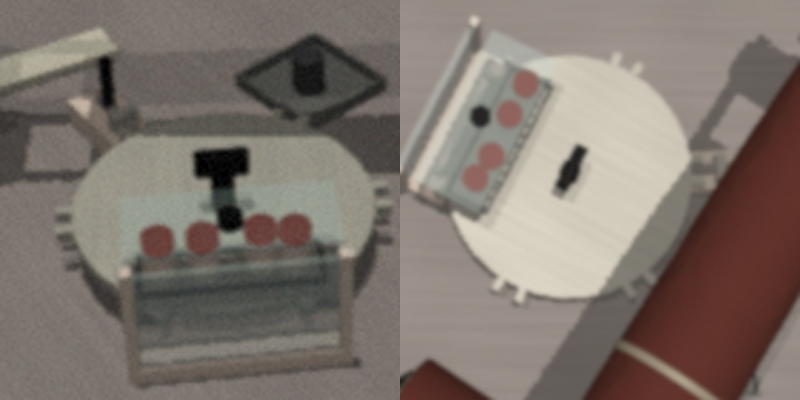

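The four red caps show under the hood at scene crop (158,240), (203,238), (262,230) and (295,230). The block is in the dish, the bolt peg is back against the rim, and the arm touches nothing. Handing in.

```bash
python3 -c "
from plant import manip
print(manip.job_done())"
```

```text
the job is handed in; nothing more can be done
None
```

The job is done and handed in, at about 54 s of robot time. I pulled the bolt, turned the carousel to the loading side in two clicks and stood the reference block in the dish. Then I stood all four red-capped pots upright in the tray, turned the carousel back and pushed the bolt home until it stopped at about 9 N.

**Final checks:**
- **Pots:** all four red caps are visible under the hood. They stood upright inside the tray lips in the close view before the turn back.
- **Tray:** found at (0.629, 0.002), the same place as at the start.
- **Block:** stands in the dish at (0.376, -0.249).
- **Left alone:** both beakers and the pipette pack are where they were, within measuring error. The small beaker was found only by the scene camera in the last check.
- **Arm:** clear of everything.

**Checks that disagreed or were off:**
- **Shifted tray pots:** partway through, two of the pots already in the tray had moved closer together. They were still upright and inside the tray, so I left them.
- **Bolt position:** the last camera estimate of the bolt peg was about 7 mm farther in than at the start (-0.289 against about -0.297). The top camera did not find it, because the arm was in the way. The travel I measured, about 31 mm from fully out to the stop, says it is home.

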